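# Set a clamp T-bolt against the sprung stop

### The arm

A 6-joint arm with a two-finger parallel gripper is mounted at the origin on the work surface. World frame = base frame: x ahead of the robot, y to its left, z up, the work surface at z = 0. Lengths are in m, angles in degrees, forces in N, time in s.
With the tool pointing down it reaches from about 0.35 to 0.875 m from the base axis. Payload 4.2 kg.
Tool frame: the origin (TCP) lies between the finger pads, 19 mm behind the fingertips; this is the grasp point; x points along the fingers, y is the direction in which the jaws open and shut, and the axes are right-handed (so a half turn about x gives the same grasp; the last joint's range is limited). The gripper opens to 87 mm and grips with 3 to 60 N. Pads are 19 mm wide; open, the fingers measure 117 mm over their backs; the gripper's body (75 mm by 190 mm) begins 51 mm behind the grasp point.
Start: joints at [-55.772, 22.042, 0.453, 0, -68.411, -14.817], TCP at [0.208, -0.589, 0.241] pointing down, gripper open.
Joint ranges: [-179.83, 179.83], [-69.29, 118.12], [-61.27, 80.66], [-181.25, 117.63], [-171.15, -9.14], [-177.46, 177.46]. Speed limits (degrees/s): [159.86, 159.86, 180, 180, 180, 180].

### API

Orientations are given as a 3x3 rotation matrix whose columns are the frame's x, y, z axes.
In Python, from station import r, viewer, job, spotter gives the robot as it stands.
- The arm moves only by the tool play_rows, never from a script. Its argument "commands" is a list of rows, each an object of numbers: "fingers": the gripper command: -1 is fully open, 1 is shut, values between are in proportion; "tx", "ty", "tz": the shift along the tool's x, y, z normalised to -1 to 1, where 1 is 750 mm; "ax", "ay", "az": the turn, a rotation vector about the tool's x, y, z normalised to -1 to 1, where 1 is pi rad. In form: [{"fingers": .., "tx": .., "ty": .., "tz": .., "ax": .., "ay": .., "az": ..}, ...]. A call has 1 to 5 rows; each row is the pose to reach, as a shift and turn from the pose commanded when the call began, along the tool's axes at that moment, turning the shorter way round; what a row does not reach only later rows make up. A row lasts 1/12 s, in which the tool goes at most 41.7 mm and 7.16 degrees, less where a joint would pass 70% of its speed; a pose out of reach is approached as far as the arm can. A call with a number of a shift or a turn outside -1 to 1 is refused whole. A call with a gripper value outside its range is refused whole. The fingers move at their own pace and stop on an object; the grip force is fixed at half the most. Time passes only in rows, so rows that repeat a pose let the fingers close. It gives the time, the measured TCP pose, the force and the opening at its end, in the units of the state.
- r.sense(): the state, without advancing time (a new reading comes with each control period).
- viewer.capture(name): name is "side" or "top" or "wrist"; returns a dict with "image" (480x640x3 uint8, red, green, blue), "fx", "fy", "cx", "cy" (pixels), "R" (3x3) and "t" (3): a world point X has camera coordinates R X + t; the wrist camera has in their place "mount" (4x4, takes a point from camera to tool coordinates, whose origin is the TCP and whose axes are the tool frame's). Camera axes: x right, y down, z forward; pixel columns grow to the right and rows downward; lengths in m; the calibration is good to about 2 mm. A picture is of the moment at which its call begins: read the wrist's pose just before it. There is no depth.
- job.finish_job(): hands the job in, once; it reports no verdict.
Trained networks look in a picture, given as the dict that the camera call returned (one of the last four; its "shot" number tells which), for a name from the list of things; names that differ only in an ending like _2 or _b are one class to them, and where a whole thing is asked for, a point or a joint stands for the part that bears it (a point fixed in the world has none). Each returns a list of dicts, best first, with "score" (0 to 1); they miss things now and then, are a little off and sometimes report something else, mostly with a low value. They report only what shows in the picture. A call takes as long as a camera call. They do not tell look-alikes from the thing itself.
- spotter.find_in(name, picture): "uv" ([column, row] in pixels, amid what is visible of it).
- spotter.silhouettes(name, picture): "region" (480x640 bool, what is visible of it) and "uv" ([column, row] in pixels, amid what is visible of it).
The state is a dict: "time_s": time; "joints": joint angles; "joint_velocities": joint speeds; "effort": joint torques, N m; "tcp_pos": TCP position; "ee_rot": TCP orientation; "wrist_force": force on the tool from outside, world axes, zero at the start; "moment": the same for the moment, N m; "gripper_width": opening from 0.0 (shut) to 1.0 (fully open).
Only numpy, scipy, OpenCV 4.12 (cv2) and the standard library are available. Lean on these libraries where they do the work, as an engineer would, in place of code of your own. Each camera call takes 0.05 s, during which the arm holds its last target. There are 200 camera calls.

### The job

Take the red-handled T-bolt out of its black rack and lower it into the T-slot of the rail at the green-painted loading end, then slide it along until it pushes firmly but gently against the sprung brass nose of the blue stop, pressing the nose in about half way without bottoming it. Keeping it pushed against the nose, turn the bolt a quarter turn so that its head lies across the slot and locks under the lips, then let go, leaving the bolt seated down in the slot with the nose still bearing on it. Leave the other things on the bench where they are.

Things in the scene. Friction and masses are not known exactly. Their poses are not given: they have to be found in the camera images.
- tbolt: Loose T-bolt, upright, 0.14 to 0.26 kg. Origin: centre of the underside of its head; z up, x along the head. Above the origin: steel head 0 to 7 mm (30 long in x, 12 wide in y), shank 10 dia to 17.5, round collar 26 dia to 29.5, thin neck, red bar handle (see handle). Starts hanging by its collar in the rack. Half a turn makes no difference. The collar meets the nose.
- handle (a point): Grip point in the bolt's red plastic bar handle, 56 mm above the bolt's origin, on its axis. The bar is 36 long (bolt x), 14 thick (bolt y), 34 to 66 mm above the origin. Pinch it across y with the TCP here: the fingertips then clear the collar and the stop.
- rack: Black plastic block 66 x 54 x 22 mm, fixed; origin under its centre, x along its slot (38 x 16 mm, 20 deep) in which the T-bolt hangs, bolt x along rack x.
- rail: Fixed steel T-slot rail 220 long (x), 62 wide, 28 high (mm); origin under its centre, x along the slot from the green loading end (x -110 to -30) to the stop. Slot at y 0, 15 wide between lips at z 20 to 28; cavity below 40 wide, z 6 to 20. The head enters only lying along the slot. Seated, collar on the lips, the bolt origin is at z 10.5, head 2.5 under the lips; it slides and turns either way.
- load (a point): Middle of the loading end, on the slot's centre line at the top of the lips (rail x -65, y 0, z 28 mm).
- stop: Blue stop block 22 x 50 x 14 mm fixed on the rail's +x end, axes as the rail's; origin under its centre (rail x 97, z 28 mm). Its set screw carries the sprung brass nose, pointing to -x, 6.5 mm above the lips, on the slot's centre line. See nose_zone.
- nose_zone (a point): Rail x 52, y 0, z 34.5 mm: middle of the range where the free nose tip may stand (rail x 37 to 67; set differently each time, not measured). The bolt's axis so meets it at rail x 24 to 54: find it by feel. The nose, 10 mm dia, gives 1.2 N per mm over 8 mm (5 N half way), then is solid; damped, so move at 20 mm/s or less.
- race: Bystander: steel ball bearing race, a ring 62 mm outside, 16 mm high, loose; origin under its centre.
- housing: Bystander: aluminium instrument housing, round, 80 mm across, 56 mm high, loose; origin under its centre.
- yellow_knob: Bystander: spare yellow plastic knob, round, 38 mm across, 23 mm high, loose; origin under its centre.
- rotor: Bystander: bronze rotor with six vanes, 60 mm across, 36 mm high with its shaft, loose; origin under its centre.
- screwdriver: Bystander: screwdriver lying on the bench, loose; origin under its centre, roughly.
- grease_tin: Bystander: green tin with steel lid, 60 mm across, 70 mm high, loose; origin under its centre.
Things that resemble listed ones, but are neither listed nor needed, are in the scene too. What is shaped like the tbolt but purple or turquoise is not meant.

How it is judged (in metres and radians):
On the way, in this order (a step that is already met when the one before it is completed fails the run):
1. the bolt is down in the slot at the green loading end, head below the lips and along the slot (y of tbolt in the frame of rail between -0.004 and 0.004 m and z of tbolt in the frame of rail between 0.008 and 0.013 m and angle between the x axis of tbolt and the x axis of rail, either way round below 0.2 rad and x of tbolt in the frame of rail between -0.11 and -0.03 m), for 0.1 s.
2. slid along with its head still along the slot, the bolt pushes on the sprung nose with more than 2.5 N (y of tbolt in the frame of rail between -0.004 and 0.004 m and z of tbolt in the frame of rail between 0.008 and 0.013 m and angle between the x axis of tbolt and the x axis of rail, either way round below 0.2 rad and contact force between tbolt and stop above 2.5 N), for 0.2 s.
3. still pushed against the nose (over 1 N), the bolt has been turned a quarter turn so its head lies across the slot (y of tbolt in the frame of rail between -0.004 and 0.004 m and z of tbolt in the frame of rail between 0.008 and 0.013 m and angle between the x axis of tbolt and the y axis of rail, either way round below 0.2 rad and contact force between tbolt and stop above 1 N), for 0.2 s.
At the end, for the whole second after the job is handed in: The bolt stands still and upright (within 0.1 rad) in the slot of the rail at the stop end, its collar down on the lips within 2 mm, its head across the slot within 0.2 rad and under the lips, the sprung nose still bearing on it (over 0.1 N) (y of tbolt in the frame of rail between -0.004 and 0.004 m and z of tbolt in the frame of rail between 0.008 and 0.013 m and angle between the x axis of tbolt and the y axis of rail, either way round below 0.2 rad and contact force between tbolt and stop above 0.1 N and x of tbolt in the frame of rail above 0.015 m and angle between tbolt's own z axis and vertical below 0.1 rad and linear speed of tbolt below 0.01 m/s and height (world z) of tbolt below 0.0125 m); the robot touches nothing.
It fails at once if the bolt pushes on the stop with more than 18 N (nose bottomed) (contact force between tbolt and stop above 18 N).
It fails at once if the bolt is forced against the rail with more than 35 N (contact force between tbolt and rail above 35 N).
It fails at once if a bystander is moved by more than 20 mm (distance of any of race, housing, yellow_knob, rotor, screwdriver, grease_tin from where it was at the start of the episode above 0.02 m).
It also fails if it takes over 72 s, if anything falls off the work surface, if the arm or the gripper's body presses on something with over 40 N, if the wrist force passes 120 N, or if a joint passes its speed limit or range.

## Working session

There is one attempt and no reset: what is moved stays moved. The work goes in short steps, Python scripts to look and compute and a tool call to move; the robot and the scene stay as the last step left them, time stands still between calls to the robot, and variables do not carry over. Pictures are saved under pics/ and viewed, about 8 in all and at most 12, crops included, and the job is handed in when it is done.

Besides the shell and the picture viewer there is one more tool, called by a JSON object that holds its "fn" and its "kwargs", one argument or row to a line. play_rows: Moves the arm, as the interface text tells. Its arguments: {"type":"object","properties":{"commands":{"type":"array"}},"required":["commands"]}

```bash
ls; mkdir -p pics
cat > h.py <<'E'
import numpy as np, cv2
from station import r, viewer, job, spotter
def save(c,n,crop=None,s=1):
    im=c["image"][:,:,::-1]
    if crop: im=im[crop[1]:crop[3],crop[0]:crop[2]]
    cv2.imwrite("pics/"+n,cv2.resize(im,None,fx=s,fy=s,interpolation=cv2.INTER_CUBIC))
def ext(c,s=None):
    if "mount" in c:
        M=np.array(c["mount"]);Rt=np.array(s["ee_rot"]);p=np.array(s["tcp_pos"])
        Rw=Rt@M[:3,:3];o=Rt@M[:3,3]+p
        return Rw.T,-Rw.T@o
    return np.array(c["R"]),np.array(c["t"])
def onz(c,uv,z,s=None):
    R,t=ext(c,s);d=R.T@np.array([(uv[0]-c["cx"])/c["fx"],(uv[1]-c["cy"])/c["fy"],1]);o=-R.T@t
    return o+d*(z-o[2])/d[2]
def proj(c,X,s=None):
    R,t=ext(c,s);q=(R@np.atleast_2d(X).T).T+t
    return np.c_[q[:,0]/q[:,2]*c["fx"]+c["cx"],q[:,1]/q[:,2]*c["fy"]+c["cy"]]
E
python3 - <<'E'
from h import *
s=r.sense();print({k:np.round(v,3).tolist() for k,v in s.items()})
a=viewer.capture("top");b=viewer.capture("side")
save(a,"top.png");save(b,"side.png")
for n,z in dict(tbolt=.05,rack=.02,rail=.028,stop=.035,race=.01,housing=.05,yellow_knob=.02,rotor=.03,screwdriver=.01,grease_tin=.07).items():
    for c,l in((a,"top"),(b,"side")):
        for d in spotter.find_in(n,c)[:4]: print(n,l,round(d["score"],2),np.round(d["uv"]),np.round(onz(c,d["uv"],z),3))
for c in(a,b): print(np.round(-ext(c)[0].T@ext(c)[1],3),c["fx"])
E
```

```text
pics
{'time_s': 0.0, 'joints': [-55.772, 22.091, 0.38, -0.028, -68.41, -14.816], 'joint_velocities': [0.027, 0.085, 0.008, -0.092, -0.051, 0.01], 'effort': [-0.0, -39.066, 18.741, 4.22, 0.011, -0.0], 'tcp_pos': [0.208, -0.589, 0.24], 'ee_rot': [[-0.001, -0.332, 0.943], [0.002, 0.943, 0.332], [-1.0, 0.002, -0.0]], 'wrist_force': [0.226, -0.228, 0.836], 'moment': [0.012, -0.002, 0.019], 'gripper_width': 0.999}
tbolt top 0.71 [157. 228.] [0.597 0.354 0.05 ]
tbolt top 0.67 [200. 238.] [0.575 0.257 0.05 ]
tbolt top 0.61 [209. 276.] [0.488 0.233 0.05 ]
tbolt top 0.56 [204. 241.] [0.567 0.247 0.05 ]
tbolt side 0.94 [268. 400.] [0.602 0.371 0.05 ]
tbolt side 0.68 [339. 348.] [0.493 0.253 0.05 ]
rack top 0.93 [205. 243.] [0.568 0.253 0.02 ]
rack top 0.51 [200. 237.] [0.582 0.265 0.02 ]
rack top 0.49 [274. 331.] [0.369 0.089 0.02 ]
rack side 0.68 [289. 365.] [0.581 0.274 0.02 ]
rail top 0.58 [361. 239.] [ 0.576 -0.107  0.028]
rail top 0.47 [232. 199.] [0.67  0.19  0.028]
rail side 0.72 [293. 347.] [0.579 0.238 0.028]
rail side 0.65 [308. 250.] [ 0.583 -0.067  0.028]
stop top 0.56 [375. 276.] [
[... 226 characters left out ...]
0.94 [185. 159.] [0.76 0.3  0.05]
housing side 0.82 [177. 374.] [0.763 0.333 0.05 ]
yellow_knob top 0.31 [359. 243.] [ 0.566 -0.103  0.02 ]
yellow_knob side 0.69 [290. 364.] [0.58  0.271 0.02 ]
yellow_knob side 0.57 [398. 219.] [ 0.36  -0.238  0.02 ]
rotor top 0.49 [278. 332.] [0.368 0.08  0.03 ]
rotor side 0.88 [401. 304.] [0.373 0.105 0.03 ]
screwdriver top 0.7 [482. 239.] [ 0.578 -0.386  0.01 ]
screwdriver side 0.65 [321. 190.] [ 0.577 -0.393  0.01 ]
grease_tin top 0.83 [334. 155.] [ 0.762 -0.044  0.07 ]
grease_tin top 0.51 [361. 242.] [ 0.561 -0.103  0.07 ]
grease_tin side 0.92 [222. 248.] [ 0.77 -0.    0.07]
[ 0.369 -0.018  1.113] 484.8429744570742
[0.486 0.828 0.696] 469.67010530093324
```

View pics/top.png

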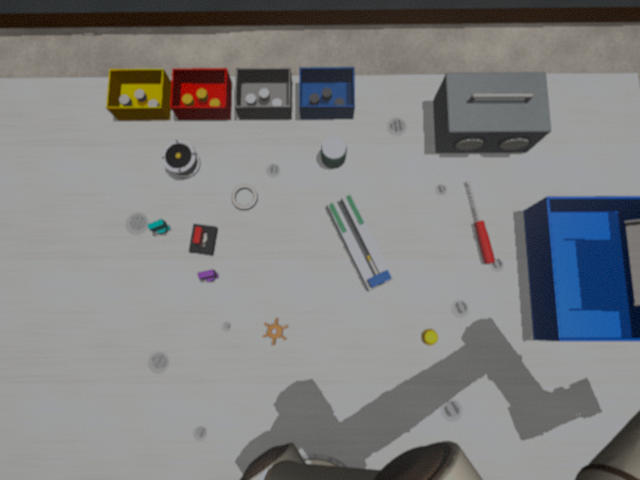

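View pics/side.png

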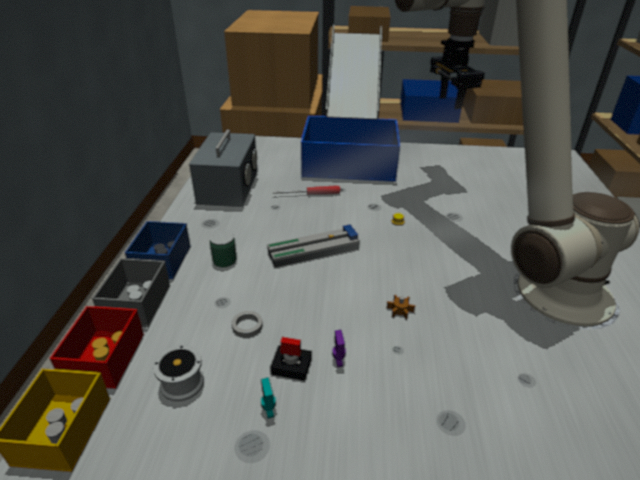

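The rack with the red bolt is at about top (203,240). The purple bolt (207,275) and the turquoise one (158,228) stand free. The rail runs from its green end (343,212) to the blue stop (379,279). I'll move over the rail for a close wrist view.

{"fn": "play_rows", "kwargs": {
  "commands": [
    {"fingers": -1,"ty": 0.148,"tz": 0.225},
    {"fingers": -1,"ty": 0.148,"tz": 0.225},
    {"fingers": -1,"ty": 0.148,"tz": 0.225},
    {"fingers": -1,"ty": 0.148,"tz": 0.225},
    {"fingers": -1,"ty": 0.148,"tz": 0.225}
  ]
}}

```text
$.commands[0]: bad value
```

{"fn": "play_rows", "kwargs": {
  "commands": [
    {"fingers": -1,"ty": 0.148,"tz": 0.225},
    {"fingers": -1,"ty": 0.148,"tz": 0.225},
    {"fingers": -1,"ty": 0.148,"tz": 0.225},
    {"fingers": -1,"ty": 0.148,"tz": 0.225},
    {"fingers": -1,"ty": 0.148,"tz": 0.225}
  ]
}}

```text
$.commands[0]: bad value
```

{"fn": "play_rows", "kwargs": {
  "commands": [
    {"fingers": -1,"ty": 0.12,"tz": 0.18},
    {"fingers": -1,"ty": 0.12,"tz": 0.18},
    {"fingers": -1,"ty": 0.12,"tz": 0.18},
    {"fingers": -1,"ty": 0.12,"tz": 0.18},
    {"fingers": -1,"ty": 0.12,"tz": 0.18}
  ]
}}

```text
$.commands[0]: bad value
```

Run:
```python
from h import *
s=r.sense();c=viewer.capture("wrist");save(c,"w1.png")
print(s["time_s"],np.round(s["tcp_pos"],4),np.round(s["ee_rot"],3),np.round(s["joints"],1),s["wrist_force"])
print(np.round(c["mount"],3),c["fx"])
for n,z in dict(rail=.028,stop=.035).items():
  for d in spotter.find_in(n,c)[:3]: print(n,d["score"],d["uv"],onz(c,d["uv"],z,s))
```

```text
1.1 [ 0.2077 -0.5894  0.2412] [[-0.    -0.332  0.943]
 [ 0.     0.943  0.332]
 [-1.     0.    -0.   ]] [-55.8  22.    0.5  -0.  -68.4 -14.8] [0.35929868 0.85933252 0.39316309]
[[-0.001 -0.302  0.953 -0.142]
 [ 1.    -0.001  0.001 -0.001]
 [ 0.     0.953  0.302 -0.084]
 [ 0.     0.     0.     1.   ]] 355.08743533509033
```

View pics/w1.png

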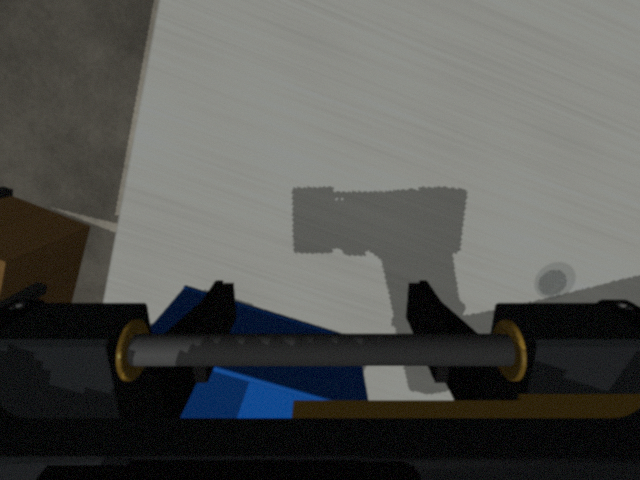

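The arm did not move because every field must be present. The wrist view shows clear ground above row 300, so I'm resending with full rows.

{"fn": "play_rows", "kwargs": {
  "commands": [
    {"fingers": -1,"tx": 0,"ty": 0.148,"tz": 0.225,"ax": 0,"ay": 0,"az": 0},
    {"fingers": -1,"tx": 0,"ty": 0.148,"tz": 0.225,"ax": 0,"ay": 0,"az": 0},
    {"fingers": -1,"tx": 0,"ty": 0.148,"tz": 0.225,"ax": 0,"ay": 0,"az": 0},
    {"fingers": -1,"tx": 0,"ty": 0.148,"tz": 0.225,"ax": 0,"ay": 0,"az": 0},
    {"fingers": -1,"tx": 0,"ty": 0.148,"tz": 0.225,"ax": 0,"ay": 0,"az": 0}
  ]
}}

```text
time_s: 1.67
tcp_pos: [0.331, -0.4267, 0.2415]
ee_rot: [[0.0, -0.333, 0.943], [-0.0, 0.943, 0.333], [-1.0, -0.0, 0.0]]
wrist_force: [0.8, -1.1, -0.0]
gripper_width: 0.999
```

{"fn": "play_rows", "kwargs": {
  "commands": [
    {"fingers": -1,"tx": 0,"ty": 0.148,"tz": 0.225,"ax": 0,"ay": 0,"az": 0},
    {"fingers": -1,"tx": 0,"ty": 0.148,"tz": 0.225,"ax": 0,"ay": 0,"az": 0},
    {"fingers": -1,"tx": 0,"ty": 0.148,"tz": 0.225,"ax": 0,"ay": 0,"az": 0},
    {"fingers": -1,"tx": 0,"ty": 0.148,"tz": 0.225,"ax": 0,"ay": 0,"az": 0},
    {"fingers": -1,"tx": 0,"ty": 0.148,"tz": 0.225,"ax": 0,"ay": 0,"az": 0}
  ]
}}

```text
time_s: 2.08
tcp_pos: [0.4535, -0.2657, 0.2417]
ee_rot: [[0.001, -0.333, 0.943], [-0.0, 0.943, 0.333], [-1.0, -0.001, 0.001]]
wrist_force: [-0.5, -0.2, -0.4]
gripper_width: 1.001
```

{"fn": "play_rows", "kwargs": {
  "commands": [
    {"fingers": -1,"tx": 0,"ty": 0.13,"tz": 0.19,"ax": 0,"ay": 0,"az": 0},
    {"fingers": -1,"tx": 0,"ty": 0.13,"tz": 0.19,"ax": 0,"ay": 0,"az": 0},
    {"fingers": -1,"tx": 0,"ty": 0.13,"tz": 0.19,"ax": 0,"ay": 0,"az": 0},
    {"fingers": -1,"tx": 0,"ty": 0.13,"tz": 0.19,"ax": 0,"ay": 0,"az": 0},
    {"fingers": -1,"tx": 0,"ty": 0.13,"tz": 0.19,"ax": 0,"ay": 0,"az": 0}
  ]
}}

```text
time_s: 2.5
tcp_pos: [0.5577, -0.1242, 0.2411]
ee_rot: [[0.002, -0.337, 0.941], [0.0, 0.941, 0.337], [-1.0, -0.0, 0.002]]
wrist_force: [-0.4, -0.5, -0.5]
gripper_width: 1.001
```

Run:
```python
from h import *
s=r.sense();c=viewer.capture("wrist");save(c,"w2.png")
print(s["time_s"],np.round(s["tcp_pos"],4),np.round(s["ee_rot"],3),np.round(s["joints"],1),s["wrist_force"])
for n,z in dict(rail=.028,stop=.035).items():
  for d in spotter.find_in(n,c)[:3]: print(n,d["score"],d["uv"],onz(c,d["uv"],z,s))
```

```text
2.5 [ 0.5577 -0.1242  0.2411] [[ 0.002 -0.337  0.941]
 [ 0.     0.941  0.337]
 [-1.    -0.     0.002]] [  3.7  16.8  -7.4  -0.  -65.7 -74. ] [-0.43714105 -0.47939997 -0.49143923]
rail 0.69 [331.7, 215.5] [ 0.55718371 -0.11277471  0.028     ]
rail 0.31 [588.7, 98.6] [0.37146352 0.07401339 0.028     ]
stop 0.91 [326.1, 138.8] [ 0.48765416 -0.1442595   0.035     ]
```

View pics/w2.png

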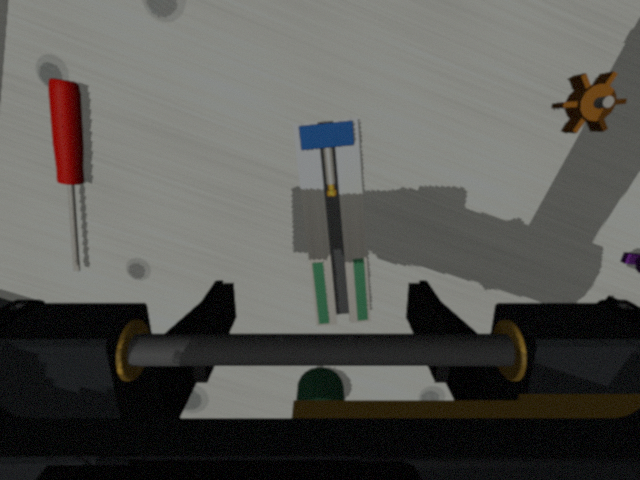

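The rail is unobstructed: stop at (326,135), brass nose tip at about (331,193), green pads at rows 260–325. Next I'll measure its axis from the green and blue masks.

Run:
```python
from h import *
def masks(im):
    h=cv2.cvtColor(im,cv2.COLOR_RGB2HSV)
    return cv2.inRange(h,(50,60,40),(90,255,255)),cv2.inRange(h,(100,120,50),(125,255,255)),cv2.inRange(h,(12,120,80),(30,255,255))
for cam,roi in(("wrist",(280,110,380,328)),("top",(322,190,395,292))):
    s=r.sense();c=viewer.capture(cam);x0,y0,x1,y1=roi
    g,b,n=[m[y0:y1,x0:x1] for m in masks(c["image"])]
    def W(m,z,lim=0):
        k,l,st,ce=cv2.connectedComponentsWithStats(m)
        return [(st[i,4],ce[i]+[x0,y0],st[i,:4]+[x0,y0,0,0]) for i in range(1,k) if st[i,4]>(lim or 8)]
    for nm,m,z in(("green",g,.028),("blue",b,.042),("brass",n,.0345)):
        pts=[]
        for a,uv,bb in W(m,z):
            X=onz(c,uv,z,s);pts.append(X);print(cam,nm,a,np.round(uv,1),bb,np.round(X,4))
        if nm=="green": G=np.mean(pts[:2],0)
    # min-area rect of green points in world
    P=np.argwhere(g>0)[:,::-1]+[x0,y0]
    Q=np.array([onz(c,p,.028,s)[:2] for p in P],np.float32)
    print("rect",cv2.minAreaRect(Q*1000))
    P=np.argwhere(b>0)[:,::-1]+[x0,y0];Q=np.array([onz(c,p,.042,s)[:2] for p in P],np.float32);print("blue",cv2.minAreaRect(Q*1000))
```

```text
wrist green 587 [362.1 292.6] [356 263  13  61] [ 0.6239 -0.0553  0.028 ]
wrist green 577 [322.5 296.5] [315 267  16  60] [ 0.6429 -0.0948  0.028 ]
wrist blue 1188 [328.2 140.4] [302 127  53  28] [ 0.4841 -0.1458  0.042 ]
wrist brass 72 [333.2 194.9] [330 190   8  11] [ 0.5316 -0.1232  0.0345]
rect ((634.623046875, -74.45989990234375), (73.83218383789062, 54.57477951049805), 25.29803466796875)
blue ((484.2431335449219, -145.7521209716797), (21.66847801208496, 48.11191940307617), 24.5325927734375)
top green 36 [359.3 220.2] [356 217   7   8] [ 0.6191 -0.1029  0.028 ]
top blue 167 [379.  278.5] [369 271  21  16] [ 0.4836 -0.1432  0.042 ]
top brass 12 [368.2 257.4] [367 256   4   4] [ 0.5319 -0.1212  0.0345]
rect ((619.2530517578125, -102.98637390136719), (15.742231369018555, 11.374736785888672), 25.264904022216797)
blue ((483.4483337402344, -143.4065704345703), (18.939607620239258, 46.530860900878906), 22.536991119384766)
```

Rail fit: origin (0.5715, -0.1043), axis direction (-0.904, -0.4275). The green centre and the stop agree with the known spacing to 2 mm. Next is the rack.

{"fn": "play_rows", "kwargs": {
  "commands": [
    {"fingers": -1,"tx": 0,"ty": 0.232,"tz": 0.094,"ax": 0,"ay": 0,"az": 0},
    {"fingers": -1,"tx": 0,"ty": 0.232,"tz": 0.094,"ax": 0,"ay": 0,"az": 0},
    {"fingers": -1,"tx": 0,"ty": 0.232,"tz": 0.094,"ax": 0,"ay": 0,"az": 0},
    {"fingers": -1,"tx": 0,"ty": 0.232,"tz": 0.094,"ax": 0,"ay": 0,"az": 0},
    {"fingers": -1,"tx": 0,"ty": 0.232,"tz": 0.094,"ax": 0,"ay": 0,"az": 0}
  ]
}}

```text
time_s: 3.17
tcp_pos: [0.5626, 0.0606, 0.2417]
ee_rot: [[0.001, -0.332, 0.943], [0.001, 0.943, 0.332], [-1.0, 0.0, 0.001]]
wrist_force: [0.2, -0.8, 0.7]
gripper_width: 0.999
```

{"fn": "play_rows", "kwargs": {
  "commands": [
    {"fingers": -1,"tx": 0,"ty": 0.232,"tz": 0.094,"ax": 0.153,"ay": 0,"az": 0},
    {"fingers": -1,"tx": 0,"ty": 0.232,"tz": 0.094,"ax": 0.153,"ay": 0,"az": 0},
    {"fingers": -1,"tx": 0,"ty": 0.232,"tz": 0.094,"ax": 0.153,"ay": 0,"az": 0},
    {"fingers": -1,"tx": 0,"ty": 0.232,"tz": 0.094,"ax": 0.153,"ay": 0,"az": 0},
    {"fingers": -1,"tx": 0,"ty": 0.232,"tz": 0.094,"ax": 0.153,"ay": 0,"az": 0}
  ]
}}

```text
time_s: 3.58
tcp_pos: [0.5717, 0.2481, 0.2415]
ee_rot: [[0.001, 0.146, 0.989], [0.001, 0.989, -0.146], [-1.0, 0.001, 0.001]]
wrist_force: [1.3, -0.4, -0.2]
gripper_width: 0.998
```

```bash
cat > red.py <<'E'
from h import *
import sys
viewer.capture("top")
s=r.sense();c=viewer.capture("wrist");save(c,sys.argv[1])
print(s["time_s"],np.round(s["tcp_pos"],4),np.round(s["ee_rot"],3).tolist(),np.round(s["joints"],1),s["gripper_width"])
h=cv2.cvtColor(c["image"],cv2.COLOR_RGB2HSV);m=cv2.inRange(h,(0,140,60),(6,255,255))|cv2.inRange(h,(174,140,60),(180,255,255))
k,l,st,ce=cv2.connectedComponentsWithStats(m[:330])
for i in range(1,k):
    if st[i,4]>40:
        P=np.argwhere(l==i)[:,::-1];Q=np.array([onz(c,p,.0705,s)[:2] for p in P],np.float32)
        print(st[i],ce[i],cv2.minAreaRect(Q*1000),Q.mean(0))
b=c["image"].max(2)<45
for n in("tbolt","rack"):
    for d in spotter.silhouettes(n,c)[:3]:
        z=.022 if n=="rack" else .06
        P=np.argwhere(d["region"])[:,::-1];Q=np.array([onz(c,p,z,s)[:2] for p in P],np.float32)
        print(n,d["score"],d["uv"],cv2.minAreaRect(Q*1000))
E
python3 red.py w3.png
```

```text
3.6333 [0.5722 0.2511 0.241 ] [[0.002, 0.14, 0.99], [0.002, 0.99, -0.14], [-1.0, 0.002, 0.001]] [  38.5   22.     0.3   -0.   -68.2 -136.5] 1.0030379093979997
[321 210  15  37 517] [328.21470019 228.21083172] ((578.0691528320312, 257.0873718261719), (12.99528980255127, 34.19672393798828), 81.96815490722656) [0.57810223 0.25718334]
tbolt 0.93 [428.2, 230.1] ((595.71240234375, 349.05401611328125), (36.39594650268555, 38.3535041809082), 22.169620513916016)
tbolt 0.8 [291.3, 134.9] ((492.4479675292969, 236.16163635253906), (37.224456787109375, 21.231407165527344), 85.57184600830078)
tbolt 0.73 [328.9, 223.5] ((576.293212890625, 256.9711608886719), (23.4577579498291, 44.76164627075195), 81.8989028930664)
rack 0.57 [319.1, 205.1] ((577.324462890625, 257.4422607421875), (54.060325622558594, 68.5462646484375), 81.92926788330078)
```

View pics/w3.png

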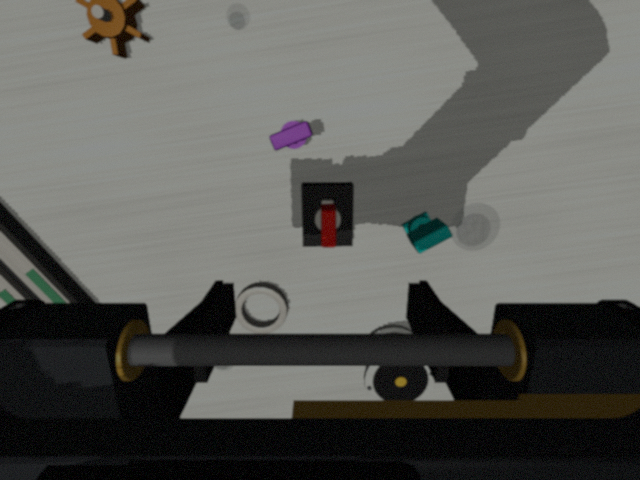

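The red handle, at (328,226), is aligned with the rack. Both fits give about (0.578, 0.257) at 82°, and the purple and turquoise decoys are clear of it. I'll descend in two stages.

{"fn": "play_rows", "kwargs": {
  "commands": [
    {"fingers": -1,"tx": 0.2,"ty": 0.008,"tz": 0.006,"ax": 0,"ay": 0,"az": 0},
    {"fingers": -1,"tx": 0.2,"ty": 0.008,"tz": 0.006,"ax": 0,"ay": 0,"az": 0},
    {"fingers": -1,"tx": 0.2,"ty": 0.008,"tz": 0.006,"ax": 0,"ay": 0,"az": 0},
    {"fingers": -1,"tx": 0.2,"ty": 0.008,"tz": 0.006,"ax": 0,"ay": 0,"az": 0},
    {"fingers": -1,"tx": 0.2,"ty": 0.008,"tz": 0.006,"ax": 0,"ay": 0,"az": 0}
  ]
}}

```text
time_s: 4.2
tcp_pos: [0.5736, 0.2471, 0.0851]
ee_rot: [[-0.011, 0.145, 0.989], [-0.007, 0.989, -0.146], [-1.0, -0.008, -0.01]]
wrist_force: [-1.1, -1.1, -0.4]
gripper_width: 1.002
```

```bash
python3 red.py w4.png
```

```text
4.25 [0.5757 0.2485 0.0889] [[-0.005, 0.144, 0.99], [-0.004, 0.99, -0.144], [-1.0, -0.005, -0.005]] [  38.1   30.4   -9.7   -0.   -50.3 -136.4] 0.9990746573575515
[ 328  271   27   59 1512] [340.75132275 299.98611111] ((576.6829223632812, 258.11444091796875), (13.183720588684082, 32.185028076171875), 82.0495834350586) [0.5763497  0.25795698]
tbolt 0.84 [272.1, 135.3] ((494.02581787109375, 236.1778106689453), (22.271320343017578, 37.40631866455078), 12.720234870910645)
tbolt 0.75 [494.2, 286.3] ((587.2750854492188, 343.80328369140625), (44.706851959228516, 37.989845275878906), 27.642799377441406)
tbolt 0.56 [337.9, 281.5] ((574.3053588867188, 256.6778564453125), (21.971952438354492, 53.02315902709961), 81.77104949951172)
rack 0.82 [323.6, 248.9] ((576.2454223632812, 257.5939636230469), (53.678314208984375, 71.52125549316406), 82.42818450927734)
```

{"fn": "play_rows", "kwargs": {
  "commands": [
    {"fingers": -1,"tx": 0,"ty": 0.007,"tz": 0,"ax": 0,"ay": 0,"az": 0},
    {"fingers": -1,"tx": 0,"ty": 0.007,"tz": 0,"ax": 0,"ay": 0,"az": 0},
    {"fingers": -1,"tx": 0,"ty": 0.007,"tz": 0,"ax": 0,"ay": 0,"az": 0},
    {"fingers": -1,"tx": 0,"ty": 0.007,"tz": 0,"ax": 0,"ay": 0,"az": 0},
    {"fingers": -1,"tx": 0,"ty": 0.007,"tz": 0,"ax": 0,"ay": 0,"az": 0}
  ]
}}

```text
time_s: 4.82
tcp_pos: [0.5777, 0.2572, 0.0918]
ee_rot: [[0.001, 0.141, 0.99], [0.0, 0.99, -0.141], [-1.0, 0.001, 0.001]]
wrist_force: [0.1, -0.2, -0.4]
gripper_width: 1.005
```

```bash
python3 red.py w5.png
```

```text
4.8667 [0.5776 0.2571 0.0916] [[0.0, 0.141, 0.99], [0.0, 0.99, -0.141], [-1.0, 0.0, 0.0]] [  38.6   30.4   -9.1   -0.   -50.5 -136.8] 0.9954939897329073
[ 309  267   27   62 1562] [322.49487836 297.07746479] ((577.3214721679688, 257.3667907714844), (13.160511016845703, 34.45252227783203), 82.55947875976562) [0.5767833  0.25766385]
tbolt 0.93 [323.2, 279.9] ((575.0067138671875, 257.69970703125), (22.2333984375, 53.14353561401367), 81.81890106201172)
tbolt 0.88 [482.9, 288.0] ((589.40576171875, 344.4779357910156), (48.254024505615234, 37.457679748535156), 30.983081817626953)
tbolt 0.81 [254.9, 131.8] ((493.73114013671875, 236.6976318359375), (21.035310745239258, 38.51007080078125), 9.615983963012695)
rack 0.84 [320.8, 236.1] ((576.0791625976562, 257.43829345703125), (54.08043670654297, 70.22261810302734), 82.50020599365234)
```

Aligned within 1 mm. Descend and close.

{"fn": "play_rows", "kwargs": {
  "commands": [
    {"fingers": -1,"tx": 0.02,"ty": 0,"tz": 0,"ax": 0,"ay": 0,"az": 0},
    {"fingers": -1,"tx": 0.041,"ty": 0,"tz": 0,"ax": 0,"ay": 0,"az": 0},
    {"fingers": -1,"tx": 0.041,"ty": 0,"tz": 0,"ax": 0,"ay": 0,"az": 0},
    {"fingers": -1,"tx": 0.041,"ty": 0,"tz": 0,"ax": 0,"ay": 0,"az": 0},
    {"fingers": 0.4,"tx": 0.041,"ty": 0,"tz": 0,"ax": 0,"ay": 0,"az": 0}
  ]
}}

```text
time_s: 5.43
tcp_pos: [0.5781, 0.2572, 0.0611]
ee_rot: [[0.001, 0.141, 0.99], [0.0, 0.99, -0.141], [-1.0, 0.0, 0.001]]
wrist_force: [0.4, -0.7, 0.7]
gripper_width: 0.976
```

{"fn": "play_rows", "kwargs": {
  "commands": [
    {"fingers": 1,"tx": 0,"ty": 0,"tz": 0,"ax": 0,"ay": 0,"az": 0},
    {"fingers": 1,"tx": 0,"ty": 0,"tz": 0,"ax": 0,"ay": 0,"az": 0},
    {"fingers": 1,"tx": 0,"ty": 0,"tz": 0,"ax": 0,"ay": 0,"az": 0},
    {"fingers": 1,"tx": 0,"ty": 0,"tz": 0,"ax": 0,"ay": 0,"az": 0},
    {"fingers": 1,"tx": 0,"ty": 0,"tz": 0,"ax": 0,"ay": 0,"az": 0}
  ]
}}

```text
time_s: 5.85
tcp_pos: [0.5778, 0.2571, 0.0608]
ee_rot: [[0.0, 0.141, 0.99], [0.0, 0.99, -0.141], [-1.0, 0.0, 0.0]]
wrist_force: [0.1, -0.6, -0.1]
gripper_width: 0.63
```

{"fn": "play_rows", "kwargs": {
  "commands": [
    {"fingers": 1,"tx": 0,"ty": 0,"tz": 0,"ax": 0,"ay": 0,"az": 0},
    {"fingers": 1,"tx": 0,"ty": 0,"tz": 0,"ax": 0,"ay": 0,"az": 0},
    {"fingers": 1,"tx": 0,"ty": 0,"tz": 0,"ax": 0,"ay": 0,"az": 0}
  ]
}}

```text
time_s: 6.1
tcp_pos: [0.5776, 0.257, 0.0605]
ee_rot: [[-0.0, 0.141, 0.99], [-0.0, 0.99, -0.141], [-1.0, -0.0, -0.0]]
wrist_force: [0.7, 0.1, 0.8]
gripper_width: 0.402
```

{"fn": "play_rows", "kwargs": {
  "commands": [
    {"fingers": 1,"tx": 0,"ty": 0,"tz": 0,"ax": 0,"ay": 0,"az": 0},
    {"fingers": 1,"tx": 0,"ty": 0,"tz": 0,"ax": 0,"ay": 0,"az": 0},
    {"fingers": 1,"tx": 0,"ty": 0,"tz": 0,"ax": 0,"ay": 0,"az": 0},
    {"fingers": 1,"tx": 0,"ty": 0,"tz": 0,"ax": 0,"ay": 0,"az": 0},
    {"fingers": 1,"tx": 0,"ty": 0,"tz": 0,"ax": 0,"ay": 0,"az": 0}
  ]
}}

```text
time_s: 6.52
tcp_pos: [0.5778, 0.2572, 0.0605]
ee_rot: [[0.0, 0.141, 0.99], [0.0, 0.99, -0.141], [-1.0, 0.0, 0.0]]
wrist_force: [0.3, 0.5, -0.5]
gripper_width: 0.154
```

{"fn": "play_rows", "kwargs": {
  "commands": [
    {"fingers": 1,"tx": -0.02,"ty": 0,"tz": 0,"ax": 0,"ay": 0,"az": 0},
    {"fingers": 1,"tx": -0.05,"ty": 0,"tz": 0,"ax": 0,"ay": 0,"az": 0},
    {"fingers": 1,"tx": -0.1,"ty": 0,"tz": 0,"ax": 0,"ay": 0,"az": 0},
    {"fingers": 1,"tx": -0.12,"ty": 0,"tz": 0,"ax": 0,"ay": 0,"az": 0},
    {"fingers": 1,"tx": -0.12,"ty": 0,"tz": 0,"ax": 0,"ay": 0,"az": 0}
  ]
}}

```text
time_s: 6.93
tcp_pos: [0.5796, 0.2582, 0.155]
ee_rot: [[0.007, 0.141, 0.99], [0.004, 0.99, -0.141], [-1.0, 0.005, 0.006]]
wrist_force: [0.9, 0.0, -1.7]
gripper_width: 0.16
```

Run:
```python
from h import *
viewer.capture("top")
s=r.sense();print(s["time_s"],s["tcp_pos"],np.round(s["ee_rot"],3).tolist(),s["gripper_width"],s["wrist_force"])
c=viewer.capture("side");p=proj(c,s["tcp_pos"])[0].astype(int);print(p);save(c,"s2.png",(p[0]-90,p[1]-70,p[0]+90,p[1]+70),4)
```

```text
6.9833 [0.57808468 0.2574547  0.15212701] [[0.003, 0.142, 0.99], [0.002, 0.99, -0.142], [-1.0, 0.003, 0.002]] 0.1581973873966206 [-0.46114393 -0.81149224 -3.24494032]
[290 305]
```

View pics/s2.png

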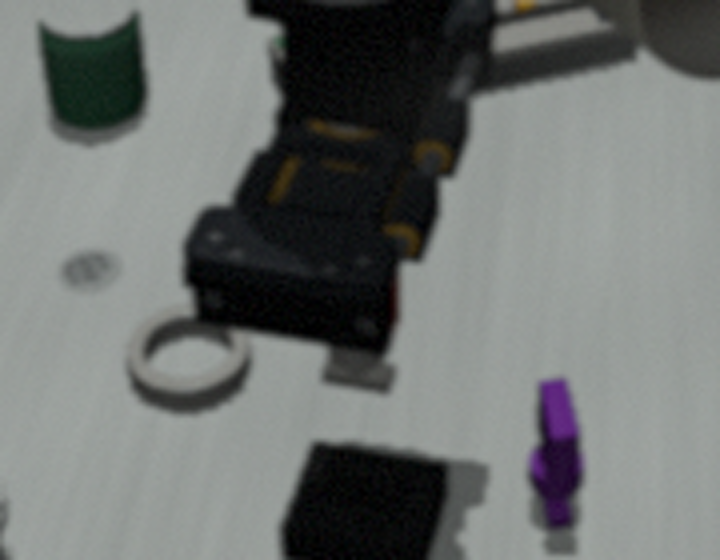

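The bolt is lifted, upright and held. Carry it to the loading end, turning 33° on the way.

{"fn": "play_rows", "kwargs": {
  "commands": [
    {"fingers": 1,"tx": 0,"ty": -0.215,"tz": 0.066,"ax": 0,"ay": 0,"az": 0},
    {"fingers": 1,"tx": 0,"ty": -0.215,"tz": 0.066,"ax": 0,"ay": 0,"az": 0},
    {"fingers": 1,"tx": 0,"ty": -0.215,"tz": 0.066,"ax": 0,"ay": 0,"az": 0},
    {"fingers": 1,"tx": 0,"ty": -0.215,"tz": 0.066,"ax": 0,"ay": 0,"az": 0},
    {"fingers": 1,"tx": 0,"ty": -0.215,"tz": 0.066,"ax": 0,"ay": 0,"az": 0}
  ]
}}

```text
time_s: 7.45
tcp_pos: [0.6021, 0.0838, 0.1475]
ee_rot: [[-0.007, 0.148, 0.989], [-0.003, 0.989, -0.148], [-1.0, -0.004, -0.006]]
wrist_force: [-0.9, -0.0, -1.7]
gripper_width: 0.159
```

{"fn": "play_rows", "kwargs": {
  "commands": [
    {"fingers": 1,"tx": 0,"ty": -0.216,"tz": 0.066,"ax": -0.186,"ay": 0,"az": 0},
    {"fingers": 1,"tx": 0,"ty": -0.216,"tz": 0.066,"ax": -0.186,"ay": 0,"az": 0},
    {"fingers": 1,"tx": 0,"ty": -0.216,"tz": 0.066,"ax": -0.186,"ay": 0,"az": 0},
    {"fingers": 1,"tx": 0,"ty": -0.216,"tz": 0.066,"ax": -0.186,"ay": 0,"az": 0},
    {"fingers": 1,"tx": 0,"ty": -0.216,"tz": 0.066,"ax": -0.186,"ay": 0,"az": 0}
  ]
}}

```text
time_s: 7.87
tcp_pos: [0.6284, -0.0817, 0.1474]
ee_rot: [[-0.006, -0.429, 0.903], [-0.001, 0.903, 0.429], [-1.0, 0.002, -0.006]]
wrist_force: [0.0, 1.4, -2.8]
gripper_width: 0.154
```

{"fn": "play_rows", "kwargs": {
  "commands": [
    {"fingers": 1,"tx": 0,"ty": 0,"tz": 0,"ax": 0,"ay": 0,"az": 0},
    {"fingers": 1,"tx": 0,"ty": 0,"tz": 0,"ax": 0,"ay": 0,"az": 0},
    {"fingers": 1,"tx": 0,"ty": 0,"tz": 0,"ax": 0,"ay": 0,"az": 0},
    {"fingers": 1,"tx": 0,"ty": 0,"tz": 0,"ax": 0,"ay": 0,"az": 0}
  ]
}}

```text
time_s: 8.2
tcp_pos: [0.6294, -0.0758, 0.1496]
ee_rot: [[-0.002, -0.428, 0.904], [0.0, 0.904, 0.428], [-1.0, 0.001, -0.002]]
wrist_force: [-0.4, -0.3, -2.8]
gripper_width: 0.161
```

```bash
cat > rail.py <<'E'
from h import *
import sys
s=r.sense();c=viewer.capture("wrist");save(c,sys.argv[1])
R=np.array(s["ee_rot"]);p=np.array(s["tcp_pos"])
print(s["time_s"],np.round(p,4),np.round(R,3).tolist(),np.round(s["joints"],1),np.round(s["wrist_force"],1),s["gripper_width"])
u=np.array([-.904,-.4275]);u/=np.linalg.norm(u);v=np.array([-u[1],u[0]]);o=np.array([.5715,-.1043])
d=p[:2]-o;print("rail xy TCP",d@u,d@v,"yaw y axis",np.degrees(np.arctan2(R[1,1],R[0,1])))
h=cv2.cvtColor(c["image"],cv2.COLOR_RGB2HSV);b=cv2.inRange(h,(100,120,50),(125,255,255))
b[330:]=0
k,l,st,ce=cv2.connectedComponentsWithStats(b)
for i in range(1,k):
  if st[i,4]>200:
    P=np.argwhere(l==i)[:,::-1];Q=np.array([onz(c,q,.042,s)[:2] for q in P],np.float32);m=cv2.minAreaRect(Q*1000)
    e=np.array(m[0])/1000-o;print("stop",st[i],m,"rail xy",e@u,e@v)
# project model slot lines over image
im=c["image"][:,:,::-1].copy()
for y in(-.0075,.0075,-.031,.031):
    X=[np.r_[o+u*x+v*y,.028] for x in(-.11,.086)];a=proj(c,X,s).astype(int);cv2.line(im,tuple(a[0].tolist()),tuple(a[1].tolist()),(0,0,255),1)
cv2.imwrite("pics/"+sys.argv[1],im)
E
python3 rail.py w6.png
```

```text
8.2 [ 0.6294 -0.0758  0.1496] [[-0.002, -0.428, 0.904], [0.0, 0.904, 0.428], [-1.0, 0.001, -0.002]] [  7.7  27.2  -5.2  -0.  -57.7 -72.3] [-0.4 -0.3 -2.8] 0.16089263279531268
rail xy TCP -0.0645112505267004 -0.001011663030403309 yaw y axis 115.3681626856273
stop [ 280    0   80   17 1266] ((491.3055419921875, -142.36032104492188), (8.515359878540039, 48.35319900512695), 25.378530502319336) rail xy 0.08876780894766047 0.00012340113847221558
```

View pics/w6.png

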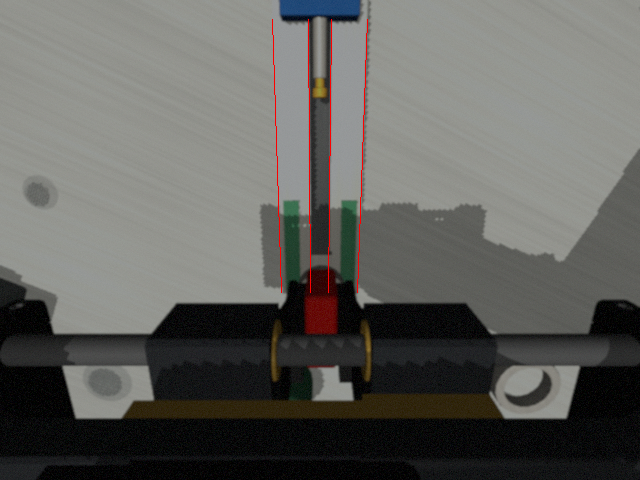

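The projected slot lines (red) lie on the slot: brass nose tip at (320,97), green pads from row 200. The TCP is 1 mm off in y, so I'll correct that and descend to just above the lips.

{"fn": "play_rows", "kwargs": {
  "commands": [
    {"fingers": 1,"tx": 0.03,"ty": -0.0013,"tz": 0,"ax": 0,"ay": 0,"az": 0},
    {"fingers": 1,"tx": 0.06,"ty": -0.0013,"tz": 0,"ax": 0,"ay": 0,"az": 0},
    {"fingers": 1,"tx": 0.078,"ty": -0.0013,"tz": 0,"ax": 0,"ay": 0,"az": 0},
    {"fingers": 1,"tx": 0.078,"ty": -0.0013,"tz": 0,"ax": 0,"ay": 0,"az": 0},
    {"fingers": 1,"tx": 0.078,"ty": -0.0013,"tz": 0,"ax": 0,"ay": 0,"az": 0}
  ]
}}

```text
time_s: 8.67
tcp_pos: [0.6301, -0.077, 0.0916]
ee_rot: [[-0.002, -0.429, 0.903], [-0.0, 0.903, 0.429], [-1.0, 0.0, -0.002]]
wrist_force: [0.1, -0.4, -1.3]
gripper_width: 0.16
```

```bash
sed -i 's/^b\[330:\]=0/b[330:]=0\nfor row in(85,88,91,94,97,100): print(row, (onz(c,(320,row),.0345,s)[:2]-o)@u)/' rail.py; python3 rail.py w7.png
python3 - <<'E'
from h import *
c=viewer.capture("side");p=proj(c,[.62,-.08,.05])[0].astype(int);save(c,"s3.png",(p[0]-50,p[1]-50,p[0]+80,p[1]+50),5)
E
```

```text
8.6667 [ 0.6301 -0.077   0.0916] [[-0.002, -0.429, 0.903], [-0.0, 0.903, 0.429], [-1.0, 0.0, -0.002]] [  7.6  30.7  -8.6   0.  -50.8 -72.2] [ 0.1 -0.4 -1.3] 0.15984680421047534
rail xy TCP -0.06464047154442115 0.00039779024283022855 yaw y axis 115.42653911609796
85 0.03987217329120106
88 0.03843700701294237
91 0.03699508960701134
94 0.035546373324399465
97 0.03409080996474494
100 0.03262835087098786
```

View pics/s3.png

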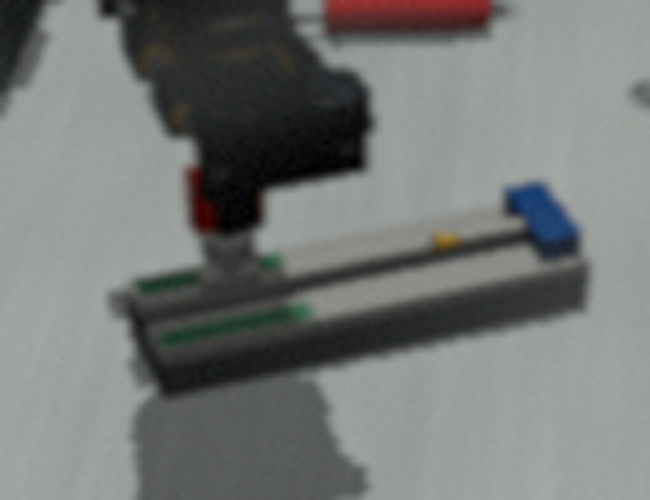

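View pics/w7.png

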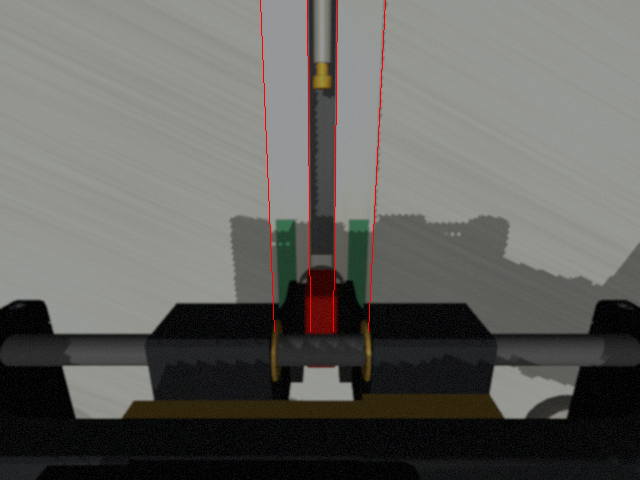

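The bolt sits over the slot. The nose tip, at (321,88), gives rail x of about 38 mm, so contact should come with the bolt at about 25 mm. Lowering.

{"fn": "play_rows", "kwargs": {
  "commands": [
    {"fingers": 1,"tx": 0.007,"ty": 0,"tz": 0,"ax": 0,"ay": 0,"az": 0},
    {"fingers": 1,"tx": 0.014,"ty": 0,"tz": 0,"ax": 0,"ay": 0,"az": 0},
    {"fingers": 1,"tx": 0.018,"ty": 0,"tz": 0,"ax": 0,"ay": 0,"az": 0},
    {"fingers": 1,"tx": 0.018,"ty": 0,"tz": 0,"ax": 0,"ay": 0,"az": 0}
  ]
}}

```text
time_s: 9.1
tcp_pos: [0.6297, -0.0779, 0.0777]
ee_rot: [[-0.002, -0.428, 0.904], [0.0, 0.904, 0.428], [-1.0, 0.001, -0.001]]
wrist_force: [0.3, -0.5, -2.7]
gripper_width: 0.157
```

{"fn": "play_rows", "kwargs": {
  "commands": [
    {"fingers": 1,"tx": 0.005,"ty": 0,"tz": 0,"ax": 0,"ay": 0,"az": 0},
    {"fingers": 1,"tx": 0.01,"ty": 0,"tz": 0,"ax": 0,"ay": 0,"az": 0},
    {"fingers": 1,"tx": 0.014,"ty": 0,"tz": 0,"ax": 0,"ay": 0,"az": 0},
    {"fingers": 1,"tx": 0.015,"ty": 0,"tz": 0,"ax": 0,"ay": 0,"az": 0},
    {"fingers": 1,"tx": 0.015,"ty": 0,"tz": 0,"ax": 0,"ay": 0,"az": 0}
  ]
}}

```text
time_s: 9.52
tcp_pos: [0.6302, -0.0779, 0.0669]
ee_rot: [[-0.001, -0.428, 0.904], [-0.0, 0.904, 0.428], [-1.0, 0.0, -0.001]]
wrist_force: [0.5, -0.2, -2.8]
gripper_width: 0.158
```

```bash
python3 rail.py w8.png
```

```text
9.5167 [ 0.6302 -0.0779  0.0669] [[-0.001, -0.428, 0.904], [-0.0, 0.904, 0.428], [-1.0, 0.0, -0.001]] [  7.5  32.3  -9.8   0.  -47.9 -72.2] [ 0.5 -0.2 -2.8] 0.1575603875763865
rail xy TCP -0.0643094855862366 0.001255536684145613 yaw y axis 115.353140388443
85 0.03755375184945812
88 0.03629714652618679
91 0.03503461372200066
94 0.033766111397336436
97 0.032491597114144524
100 0.03121102803115715
```

The bolt is seated down to z of about 10.9 mm in the slot, with no contact force. Next I slide it along the slot, quickly at first, staying well clear of the nose.

{"fn": "play_rows", "kwargs": {
  "commands": [
    {"fingers": 1,"tx": 0,"ty": 0.0013,"tz": 0,"ax": 0,"ay": 0,"az": 0},
    {"fingers": 1,"tx": 0,"ty": 0.0013,"tz": -0.01,"ax": 0,"ay": 0,"az": 0},
    {"fingers": 1,"tx": 0,"ty": 0.0013,"tz": -0.025,"ax": 0,"ay": 0,"az": 0},
    {"fingers": 1,"tx": 0,"ty": 0.0013,"tz": -0.04,"ax": 0,"ay": 0,"az": 0},
    {"fingers": 1,"tx": 0,"ty": 0.0013,"tz": -0.055,"ax": 0,"ay": 0,"az": 0}
  ]
}}

```text
time_s: 9.98
tcp_pos: [0.5915, -0.0951, 0.0673]
ee_rot: [[-0.0, -0.428, 0.904], [0.0, 0.904, 0.428], [-1.0, 0.0, -0.0]]
wrist_force: [-0.8, -0.1, -2.1]
gripper_width: 0.156
```

{"fn": "play_rows", "kwargs": {
  "commands": [
    {"fingers": 1,"tx": 0,"ty": 0,"tz": -0.012,"ax": 0,"ay": 0,"az": 0},
    {"fingers": 1,"tx": 0,"ty": 0,"tz": -0.024,"ax": 0,"ay": 0,"az": 0},
    {"fingers": 1,"tx": 0,"ty": 0,"tz": -0.034,"ax": 0,"ay": 0,"az": 0},
    {"fingers": 1,"tx": 0,"ty": 0,"tz": -0.04,"ax": 0,"ay": 0,"az": 0},
    {"fingers": 1,"tx": 0,"ty": 0,"tz": -0.04,"ax": 0,"ay": 0,"az": 0}
  ]
}}

```text
time_s: 10.4
tcp_pos: [0.5645, -0.1079, 0.0673]
ee_rot: [[-0.001, -0.428, 0.904], [0.0, 0.904, 0.428], [-1.0, 0.0, -0.0]]
wrist_force: [0.0, 0.5, -3.0]
gripper_width: 0.159
```

```bash
cat > st.py <<'E'
from h import *
s=r.sense();R=np.array(s["ee_rot"]);p=np.array(s["tcp_pos"]);u=np.array([-.904,-.4275]);v=np.array([-u[1],u[0]]);d=p[:2]-[.5715,-.1043];f=np.array(s["wrist_force"])
print(s["time_s"],"rail",np.round([d@u*1000,d@v*1000,p[2]*1000],2),"yaw",np.degrees(np.arctan2(R[1,1],R[0,1])),"F u,v,z",np.round([f[:2]@u,f[:2]@v,f[2]],2),"j6",s["joints"][5],s["gripper_width"])
E
python3 st.py
```

```text
10.4 rail [ 7.85  0.32 67.35] yaw 115.31068213717855 F u,v,z [-0.22 -0.42 -2.99] j6 -69.99361054777326 0.1592104182388094
```

{"fn": "play_rows", "kwargs": {
  "commands": [
    {"fingers": 1,"tx": 0.0008,"ty": 0,"tz": -0.002,"ax": 0,"ay": 0,"az": 0},
    {"fingers": 1,"tx": 0.0008,"ty": 0,"tz": -0.004,"ax": 0,"ay": 0,"az": 0},
    {"fingers": 1,"tx": 0.0008,"ty": 0,"tz": -0.006,"ax": 0,"ay": 0,"az": 0},
    {"fingers": 1,"tx": 0.0008,"ty": 0,"tz": -0.008,"ax": 0,"ay": 0,"az": 0},
    {"fingers": 1,"tx": 0.0008,"ty": 0,"tz": -0.01,"ax": 0,"ay": 0,"az": 0}
  ]
}}

```text
time_s: 10.82
tcp_pos: [0.5588, -0.1107, 0.0665]
ee_rot: [[-0.0, -0.428, 0.904], [0.0, 0.904, 0.428], [-1.0, 0.0, -0.0]]
wrist_force: [-0.1, -0.4, -1.8]
gripper_width: 0.159
```

{"fn": "play_rows", "kwargs": {
  "commands": [
    {"fingers": 1,"tx": 0,"ty": 0,"tz": -0.0013,"ax": 0,"ay": 0,"az": 0},
    {"fingers": 1,"tx": 0,"ty": 0,"tz": -0.0026,"ax": 0,"ay": 0,"az": 0},
    {"fingers": 1,"tx": 0,"ty": 0,"tz": -0.004,"ax": 0,"ay": 0,"az": 0},
    {"fingers": 1,"tx": 0,"ty": 0,"tz": -0.0053,"ax": 0,"ay": 0,"az": 0},
    {"fingers": 1,"tx": 0,"ty": 0,"tz": -0.0067,"ax": 0,"ay": 0,"az": 0}
  ]
}}

```text
time_s: 11.23
tcp_pos: [0.5542, -0.1129, 0.0667]
ee_rot: [[0.0, -0.428, 0.904], [-0.0, 0.904, 0.428], [-1.0, -0.0, -0.0]]
wrist_force: [0.3, 0.4, -2.5]
gripper_width: 0.159
```

```bash
python3 st.py; python3 -c "
from h import *
viewer.capture('top')"; python3 st.py
```

```text
11.2333 rail [19.35  0.37 66.66] yaw 115.3522505073793 F u,v,z [-0.43 -0.21 -2.54] j6 -69.54597752482209 0.1588762113006244
11.2833 rail [19.57  0.33 66.65] yaw 115.34335516192571 F u,v,z [ 0.24 -0.88 -1.74] j6 -69.54468769133784 0.16053032642472526
```

Free so far at rail x 19.6. I'll continue at 12 mm/s in 3 mm bites.

{"fn": "play_rows", "kwargs": {
  "commands": [
    {"fingers": 1,"tx": 0,"ty": 0,"tz": -0.0013,"ax": 0,"ay": 0,"az": 0},
    {"fingers": 1,"tx": 0,"ty": 0,"tz": -0.0026,"ax": 0,"ay": 0,"az": 0},
    {"fingers": 1,"tx": 0,"ty": 0,"tz": -0.004,"ax": 0,"ay": 0,"az": 0},
    {"fingers": 1,"tx": 0,"ty": 0,"tz": -0.0053,"ax": 0,"ay": 0,"az": 0},
    {"fingers": 1,"tx": 0,"ty": 0,"tz": -0.0053,"ax": 0,"ay": 0,"az": 0}
  ]
}}

```text
time_s: 11.7
tcp_pos: [0.5504, -0.1146, 0.0666]
ee_rot: [[-0.0, -0.428, 0.904], [0.0, 0.904, 0.428], [-1.0, 0.0, -0.0]]
wrist_force: [0.0, 0.6, -1.7]
gripper_width: 0.161
```

```bash
python3 st.py
```

```text
11.7 rail [23.52  0.32 66.62] yaw 115.34337427617876 F u,v,z [-0.29 -0.58 -1.74] j6 -69.39888726278882 0.1605698178264336
```

{"fn": "play_rows", "kwargs": {
  "commands": [
    {"fingers": 1,"tx": 0,"ty": 0,"tz": -0.0013,"ax": 0,"ay": 0,"az": 0},
    {"fingers": 1,"tx": 0,"ty": 0,"tz": -0.0026,"ax": 0,"ay": 0,"az": 0},
    {"fingers": 1,"tx": 0,"ty": 0,"tz": -0.0026,"ax": 0,"ay": 0,"az": 0}
  ]
}}

```text
time_s: 11.95
tcp_pos: [0.5486, -0.1155, 0.0666]
ee_rot: [[-0.0, -0.428, 0.904], [0.0, 0.904, 0.428], [-1.0, 0.0, -0.0]]
wrist_force: [0.4, 0.3, -2.2]
gripper_width: 0.154
```

```bash
python3 st.py
```

```text
11.95 rail [25.45  0.32 66.62] yaw 115.34348478280195 F u,v,z [-0.47 -0.13 -2.16] j6 -69.32770359461647 0.1535265727080533
```

{"fn": "play_rows", "kwargs": {
  "commands": [
    {"fingers": 1,"tx": 0,"ty": 0,"tz": -0.0013,"ax": 0,"ay": 0,"az": 0},
    {"fingers": 1,"tx": 0,"ty": 0,"tz": -0.0026,"ax": 0,"ay": 0,"az": 0},
    {"fingers": 1,"tx": 0,"ty": 0,"tz": -0.0026,"ax": 0,"ay": 0,"az": 0},
    {"fingers": 1,"tx": 0,"ty": 0,"tz": -0.0026,"ax": 0,"ay": 0,"az": 0}
  ]
}}

```text
time_s: 12.28
tcp_pos: [0.5472, -0.1162, 0.0667]
ee_rot: [[0.0, -0.428, 0.904], [0.0, 0.904, 0.428], [-1.0, -0.0, 0.0]]
wrist_force: [0.4, 0.1, -3.0]
gripper_width: 0.158
```

```bash
python3 st.py
```

```text
12.2833 rail [27.1   0.39 66.71] yaw 115.35339183650584 F u,v,z [-0.42  0.06 -2.98] j6 -69.25303127452938 0.15805591139359024
```

{"fn": "play_rows", "kwargs": {
  "commands": [
    {"fingers": 1,"tx": 0,"ty": 0,"tz": -0.0013,"ax": 0,"ay": 0,"az": 0},
    {"fingers": 1,"tx": 0,"ty": 0,"tz": -0.0026,"ax": 0,"ay": 0,"az": 0},
    {"fingers": 1,"tx": 0,"ty": 0,"tz": -0.0026,"ax": 0,"ay": 0,"az": 0},
    {"fingers": 1,"tx": 0,"ty": 0,"tz": -0.0026,"ax": 0,"ay": 0,"az": 0}
  ]
}}

```text
time_s: 12.62
tcp_pos: [0.5458, -0.1169, 0.0668]
ee_rot: [[0.001, -0.428, 0.904], [0.0, 0.904, 0.428], [-1.0, -0.0, 0.001]]
wrist_force: [1.4, 1.1, -3.2]
gripper_width: 0.159
```

```bash
python3 st.py
```

```text
12.6167 rail [28.62  0.42 66.75] yaw 115.35975746764396 F u,v,z [-1.69 -0.39 -3.22] j6 -69.17928211616565 0.15863120393654398
```

Contact is felt (about -1.7 N). Pushing on.

{"fn": "play_rows", "kwargs": {
  "commands": [
    {"fingers": 1,"tx": 0,"ty": 0,"tz": -0.0013,"ax": 0,"ay": 0,"az": 0},
    {"fingers": 1,"tx": 0,"ty": 0,"tz": -0.002,"ax": 0,"ay": 0,"az": 0},
    {"fingers": 1,"tx": 0,"ty": 0,"tz": -0.002,"ax": 0,"ay": 0,"az": 0},
    {"fingers": 1,"tx": 0,"ty": 0,"tz": -0.002,"ax": 0,"ay": 0,"az": 0}
  ]
}}

```text
time_s: 12.95
tcp_pos: [0.5446, -0.1175, 0.0668]
ee_rot: [[0.001, -0.428, 0.904], [0.0, 0.904, 0.428], [-1.0, -0.0, 0.001]]
wrist_force: [1.5, 1.4, -3.3]
gripper_width: 0.161
```

```bash
python3 st.py
```

```text
12.95 rail [29.99  0.44 66.77] yaw 115.36087281085179 F u,v,z [-1.97 -0.67 -3.33] j6 -69.12334714286098 0.16128987708823328
```

{"fn": "play_rows", "kwargs": {
  "commands": [
    {"fingers": 1,"tx": 0,"ty": 0,"tz": -0.0013,"ax": 0,"ay": 0,"az": 0},
    {"fingers": 1,"tx": 0,"ty": 0,"tz": -0.0013,"ax": 0,"ay": 0,"az": 0},
    {"fingers": 1,"tx": 0,"ty": 0,"tz": -0.0013,"ax": 0,"ay": 0,"az": 0},
    {"fingers": 1,"tx": 0,"ty": 0,"tz": -0.0013,"ax": 0,"ay": 0,"az": 0}
  ]
}}

```text
time_s: 13.28
tcp_pos: [0.5436, -0.118, 0.0668]
ee_rot: [[0.001, -0.428, 0.904], [0.0, 0.904, 0.428], [-1.0, -0.0, 0.001]]
wrist_force: [3.5, 2.9, -4.0]
gripper_width: 0.158
```

```bash
python3 st.py
```

```text
13.2833 rail [31.08  0.45 66.77] yaw 115.35894494117834 F u,v,z [-4.43 -1.08 -3.96] j6 -69.08670901286195 0.15776004686403247
```

{"fn": "play_rows", "kwargs": {
  "commands": [
    {"fingers": 1,"tx": 0,"ty": 0,"tz": -0.001,"ax": 0,"ay": 0,"az": 0},
    {"fingers": 1,"tx": 0,"ty": 0,"tz": -0.001,"ax": 0,"ay": 0,"az": 0},
    {"fingers": 1,"tx": 0,"ty": 0,"tz": -0.001,"ax": 0,"ay": 0,"az": 0},
    {"fingers": 1,"tx": 0,"ty": 0,"tz": -0.001,"ax": 0,"ay": 0,"az": 0}
  ]
}}

```text
time_s: 13.62
tcp_pos: [0.5431, -0.1183, 0.0668]
ee_rot: [[0.002, -0.428, 0.904], [0.0, 0.904, 0.428], [-1.0, -0.0, 0.001]]
wrist_force: [5.1, 3.0, -3.9]
gripper_width: 0.156
```

```bash
python3 st.py; python3 -c "
from h import *
for i in range(3): viewer.capture('top')" ; python3 st.py; python3 rail.py w9.png
python3 - <<'E'
from h import *
c=viewer.capture("side");p=proj(c,[.55,-.115,.05])[0].astype(int);save(c,"s4.png",(p[0]-70,p[1]-50,p[0]+60,p[1]+50),5)
E
```

```text
13.6167 rail [31.64  0.47 66.79] yaw 115.36054003728643 F u,v,z [-5.9  -0.56 -3.94] j6 -69.05655274998657 0.15592656328397297
13.7667 rail [31.62  0.47 66.82] yaw 115.36334022038132 F u,v,z [-5.5  -1.24 -4.32] j6 -69.0548413869926 0.1596715411150993
13.7667 [ 0.5431 -0.1182  0.0668] [[0.002, -0.428, 0.904], [0.0, 0.904, 0.428], [-1.0, -0.0, 0.002]] [  4.4  26.2 -21.7  -0.  -42.  -69.1] [ 4.4  3.5 -4.3] 0.1596715411150993
rail xy TCP 0.0316160667392447 0.00047391582597125384 yaw y axis 115.36334022038132
85 0.13338218483079403
88 0.13212776287543165
91 0.13086738306490944
94 0.12960100285309786
97 0.1283285792877946
100 0.1270500690058682
stop [ 269  145  107   48 4837] ((484.18505859375, -145.9012908935547), (21.507089614868164, 48.51316452026367), 25.342885971069336) rail xy 0.09671860086814174 0.00028043340764208585
```

View pics/s4.png

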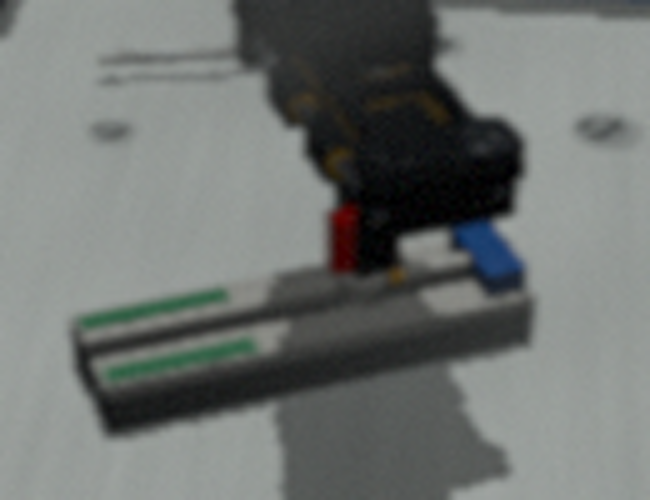

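The bolt presses at about 5.5 N, nose half in, with the side view confirming it is upright against the nose. Now the quarter turn, slowly.

{"fn": "play_rows", "kwargs": {
  "commands": [
    {"fingers": 1,"tx": 0,"ty": 0,"tz": 0,"ax": -0.025,"ay": 0,"az": 0},
    {"fingers": 1,"tx": 0,"ty": 0,"tz": 0,"ax": -0.05,"ay": 0,"az": 0},
    {"fingers": 1,"tx": 0,"ty": 0,"tz": 0,"ax": -0.075,"ay": 0,"az": 0},
    {"fingers": 1,"tx": 0,"ty": 0,"tz": 0,"ax": -0.1,"ay": 0,"az": 0},
    {"fingers": 1,"tx": 0,"ty": 0,"tz": 0,"ax": -0.125,"ay": 0,"az": 0}
  ]
}}

```text
time_s: 14.28
tcp_pos: [0.5428, -0.1177, 0.0669]
ee_rot: [[0.001, -0.744, 0.668], [0.001, 0.668, 0.744], [-1.0, -0.0, 0.001]]
wrist_force: [2.7, 6.5, -1.8]
gripper_width: 0.159
```

```bash
python3 st.py
```

```text
14.2833 rail [31.66 -0.14 66.91] yaw 138.06722640878337 F u,v,z [-5.27 -4.72 -1.8 ] j6 -46.33999865635873 0.15936426305090337
```

{"fn": "play_rows", "kwargs": {
  "commands": [
    {"fingers": 1,"tx": 0,"ty": 0,"tz": 0,"ax": -0.025,"ay": 0,"az": 0},
    {"fingers": 1,"tx": 0,"ty": 0,"tz": 0,"ax": -0.05,"ay": 0,"az": 0},
    {"fingers": 1,"tx": 0,"ty": 0,"tz": 0,"ax": -0.075,"ay": 0,"az": 0},
    {"fingers": 1,"tx": 0,"ty": 0,"tz": 0,"ax": -0.1,"ay": 0,"az": 0},
    {"fingers": 1,"tx": 0,"ty": 0,"tz": 0,"ax": -0.125,"ay": 0,"az": 0}
  ]
}}

```text
time_s: 14.7
tcp_pos: [0.543, -0.1176, 0.067]
ee_rot: [[0.001, -0.943, 0.333], [0.001, 0.333, 0.943], [-1.0, -0.001, 0.001]]
wrist_force: [3.3, 5.4, -2.5]
gripper_width: 0.156
```

```bash
python3 st.py
```

```text
14.7 rail [31.5  -0.14 66.95] yaw 160.56582029852675 F u,v,z [-5.32 -3.49 -2.48] j6 -23.843318792011274 0.15577429435380505
```

{"fn": "play_rows", "kwargs": {
  "commands": [
    {"fingers": 1,"tx": 0,"ty": 0,"tz": 0,"ax": -0.025,"ay": 0,"az": 0},
    {"fingers": 1,"tx": 0,"ty": 0,"tz": 0,"ax": -0.05,"ay": 0,"az": 0},
    {"fingers": 1,"tx": 0,"ty": 0,"tz": 0,"ax": -0.075,"ay": 0,"az": 0},
    {"fingers": 1,"tx": 0,"ty": 0,"tz": 0,"ax": -0.1,"ay": 0,"az": 0},
    {"fingers": 1,"tx": 0,"ty": 0,"tz": 0,"ax": -0.125,"ay": 0,"az": 0}
  ]
}}

```text
time_s: 15.12
tcp_pos: [0.5431, -0.1175, 0.067]
ee_rot: [[0.002, -0.999, -0.053], [0.001, -0.053, 0.999], [-1.0, -0.002, 0.001]]
wrist_force: [4.0, 6.2, -2.1]
gripper_width: 0.158
```

```bash
python3 st.py
```

```text
15.1167 rail [31.29 -0.18 66.97] yaw -176.9351180411792 F u,v,z [-6.24 -3.93 -2.05] j6 -1.345031583843153 0.15849304317648882
```

{"fn": "play_rows", "kwargs": {
  "commands": [
    {"fingers": 1,"tx": 0,"ty": 0,"tz": 0,"ax": -0.025,"ay": 0,"az": 0},
    {"fingers": 1,"tx": 0,"ty": 0,"tz": 0,"ax": -0.05,"ay": 0,"az": 0},
    {"fingers": 1,"tx": 0,"ty": 0,"tz": 0,"ax": -0.075,"ay": 0,"az": 0},
    {"fingers": 1,"tx": 0,"ty": 0,"tz": 0,"ax": -0.1,"ay": 0,"az": 0},
    {"fingers": 1,"tx": 0,"ty": 0,"tz": 0,"ax": -0.125,"ay": 0,"az": 0}
  ]
}}

```text
time_s: 15.53
tcp_pos: [0.5434, -0.1174, 0.0671]
ee_rot: [[0.003, -0.902, -0.432], [0.001, -0.432, 0.902], [-1.0, -0.003, 0.0]]
wrist_force: [3.6, 7.9, -2.2]
gripper_width: 0.16
```

{"fn": "play_rows", "kwargs": {
  "commands": [
    {"fingers": 1,"tx": 0,"ty": 0,"tz": 0,"ax": 0,"ay": 0,"az": 0},
    {"fingers": 1,"tx": 0,"ty": 0,"tz": 0,"ax": 0,"ay": 0,"az": 0},
    {"fingers": 1,"tx": 0,"ty": 0,"tz": 0,"ax": 0,"ay": 0,"az": 0},
    {"fingers": 1,"tx": 0,"ty": 0,"tz": 0,"ax": 0,"ay": 0,"az": 0}
  ]
}}

```text
time_s: 15.87
tcp_pos: [0.5436, -0.1175, 0.0671]
ee_rot: [[0.003, -0.904, -0.428], [0.001, -0.428, 0.904], [-1.0, -0.003, -0.0]]
wrist_force: [4.6, 6.9, -2.5]
gripper_width: 0.159
```

```bash
python3 st.py
python3 - <<'E'
from h import *
c=viewer.capture("side");p=proj(c,[.55,-.115,.05])[0].astype(int);save(c,"s5.png",(p[0]-70,p[1]-50,p[0]+60,p[1]+50),5)
E
python3 st.py
```

```text
15.8667 rail [3.092e+01 2.000e-02 6.710e+01] yaw -154.64529323257767 F u,v,z [-7.1  -4.3  -2.47] j6 20.9322302644551 0.15888638855649836
15.9167 rail [3.093e+01 2.000e-02 6.709e+01] yaw -154.6454425882341 F u,v,z [-6.13 -4.4  -2.22] j6 20.934724206354765 0.15810948297283903
```

View pics/s5.png

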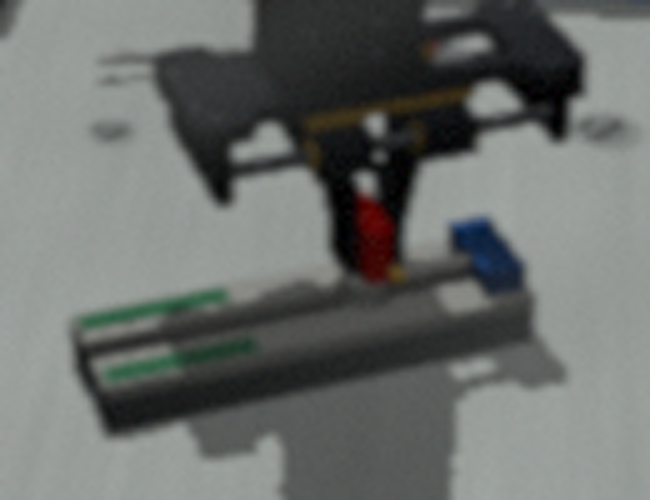

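The bolt is turned exactly 90° and is still at about 5–6 N. I'll seat it the last 0.5 mm and ease the push to about 2 N so it doesn't spring or tip on release.

{"fn": "play_rows", "kwargs": {
  "commands": [
    {"fingers": 1,"tx": 0.0007,"ty": 0,"tz": 0,"ax": 0,"ay": 0,"az": 0},
    {"fingers": 1,"tx": 0.0007,"ty": -0.0007,"tz": 0,"ax": 0,"ay": 0,"az": 0},
    {"fingers": 1,"tx": 0.0007,"ty": -0.0014,"tz": 0,"ax": 0,"ay": 0,"az": 0},
    {"fingers": 1,"tx": 0.0007,"ty": -0.002,"tz": 0,"ax": 0,"ay": 0,"az": 0},
    {"fingers": 1,"tx": 0.0007,"ty": -0.002,"tz": 0,"ax": 0,"ay": 0,"az": 0}
  ]
}}

```text
time_s: 16.33
tcp_pos: [0.5447, -0.1172, 0.0669]
ee_rot: [[0.002, -0.904, -0.428], [0.001, -0.428, 0.904], [-1.0, -0.002, -0.0]]
wrist_force: [3.1, 5.2, -1.1]
gripper_width: 0.159
```

{"fn": "play_rows", "kwargs": {
  "commands": [
    {"fingers": 1,"tx": 0,"ty": 0,"tz": 0,"ax": 0,"ay": 0,"az": 0},
    {"fingers": 1,"tx": 0,"ty": 0,"tz": 0,"ax": 0,"ay": 0,"az": 0},
    {"fingers": 1,"tx": 0,"ty": 0,"tz": 0,"ax": 0,"ay": 0,"az": 0}
  ]
}}

```text
time_s: 16.58
tcp_pos: [0.5446, -0.1173, 0.0668]
ee_rot: [[0.002, -0.904, -0.428], [0.001, -0.428, 0.904], [-1.0, -0.002, -0.0]]
wrist_force: [2.5, 5.8, -1.3]
gripper_width: 0.155
```

```bash
for i in 1 2 3; do python3 st.py; python3 -c "
from h import *
viewer.capture('top')"; done
```

```text
16.5833 rail [29.84  0.23 66.85] yaw -154.63970229286534 F u,v,z [-4.76 -4.15 -1.33] j6 20.877766436501897 0.1553603389183234
16.6333 rail [29.83  0.21 66.86] yaw -154.6351342876868 F u,v,z [-4.57 -3.74 -1.09] j6 20.878849633757824 0.15919126430822816
16.6833 rail [29.84  0.21 66.85] yaw -154.63523606110627 F u,v,z [-5.73 -3.77 -0.82] j6 20.876756058454838 0.16032654705082147
```

{"fn": "play_rows", "kwargs": {
  "commands": [
    {"fingers": 1,"tx": 0,"ty": -0.0009,"tz": 0,"ax": 0,"ay": 0,"az": 0},
    {"fingers": 1,"tx": 0,"ty": -0.0018,"tz": 0,"ax": 0,"ay": 0,"az": 0},
    {"fingers": 1,"tx": 0,"ty": -0.0027,"tz": 0,"ax": 0,"ay": 0,"az": 0},
    {"fingers": 1,"tx": 0,"ty": -0.0027,"tz": 0,"ax": 0,"ay": 0,"az": 0},
    {"fingers": 1,"tx": 0,"ty": -0.0027,"tz": 0,"ax": 0,"ay": 0,"az": 0}
  ]
}}

```text
time_s: 17.15
tcp_pos: [0.5458, -0.117, 0.0665]
ee_rot: [[0.001, -0.904, -0.428], [-0.0, -0.428, 0.904], [-1.0, -0.0, -0.0]]
wrist_force: [3.2, 3.5, -0.2]
gripper_width: 0.155
```

```bash
for i in 1 2 3; do python3 st.py; python3 -c "
from h import *
viewer.capture('top')"; done
```

```text
17.15 rail [28.6   0.48 66.49] yaw -154.63493264399963 F u,v,z [-4.37 -1.86 -0.22] j6 20.809393288182942 0.1549517773494246
17.2 rail [28.62  0.48 66.44] yaw -154.6378311573747 F u,v,z [-3.77 -1.98  0.58] j6 20.809918601693347 0.16103299558820444
17.25 rail [28.62  0.51 66.43] yaw -154.64315594150517 F u,v,z [-4.35 -2.52  0.08] j6 20.806661613363516 0.1592559686506677
```

{"fn": "play_rows", "kwargs": {
  "commands": [
    {"fingers": 1,"tx": 0,"ty": -0.0009,"tz": 0,"ax": 0,"ay": 0,"az": 0},
    {"fingers": 1,"tx": 0,"ty": -0.0018,"tz": 0,"ax": 0,"ay": 0,"az": 0},
    {"fingers": 1,"tx": 0,"ty": -0.0024,"tz": 0,"ax": 0,"ay": 0,"az": 0},
    {"fingers": 1,"tx": 0,"ty": -0.0024,"tz": 0,"ax": 0,"ay": 0,"az": 0},
    {"fingers": 1,"tx": 0,"ty": -0.0024,"tz": 0,"ax": 0,"ay": 0,"az": 0}
  ]
}}

```text
time_s: 17.72
tcp_pos: [0.5461, -0.1169, 0.0664]
ee_rot: [[-0.003, -0.904, -0.428], [-0.001, -0.428, 0.904], [-1.0, 0.003, 0.0]]
wrist_force: [-0.9, 0.1, 5.1]
gripper_width: 0.162
```

```bash
for i in 1 2 3; do python3 st.py; python3 -c "
from h import *
viewer.capture('top')"; done
```

```text
17.7167 rail [28.36  0.48 66.41] yaw -154.65404068458741 F u,v,z [ 0.77 -0.5   5.15] j6 20.739600444956555 0.16216030658717767
17.7667 rail [28.34  0.49 66.41] yaw -154.65257529119762 F u,v,z [ 0.06 -1.93  5.52] j6 20.74062375976168 0.16513483119597724
17.8167 rail [28.39  0.49 66.41] yaw -154.65303358771095 F u,v,z [-0.27 -1.09  6.43] j6 20.74178644622061 0.1569362545391899
```

The collar is sticking under downward press (6 N). I'll lift the command by 0.4 mm to relieve it.

{"fn": "play_rows", "kwargs": {
  "commands": [
    {"fingers": 1,"tx": -0.0003,"ty": 0,"tz": 0,"ax": 0,"ay": 0,"az": 0},
    {"fingers": 1,"tx": -0.0006,"ty": 0,"tz": 0,"ax": 0,"ay": 0,"az": 0},
    {"fingers": 1,"tx": -0.0006,"ty": 0,"tz": 0,"ax": 0,"ay": 0,"az": 0},
    {"fingers": 1,"tx": -0.0006,"ty": 0,"tz": 0,"ax": 0,"ay": 0,"az": 0}
  ]
}}

```text
time_s: 18.2
tcp_pos: [0.5469, -0.1164, 0.0664]
ee_rot: [[-0.001, -0.904, -0.428], [-0.0, -0.428, 0.904], [-1.0, 0.001, 0.0]]
wrist_force: [-0.1, 1.5, 3.0]
gripper_width: 0.158
```

```bash
for i in 1 2 3; do python3 st.py; python3 -c "
from h import *
viewer.capture('top')"; done
```

```text
18.2 rail [27.41  0.42 66.42] yaw -154.65329340598646 F u,v,z [-0.51 -1.43  2.98] j6 20.738949928392792 0.15771191165090984
18.25 rail [27.35  0.43 66.44] yaw -154.6513948163902 F u,v,z [ 0.31 -0.68  1.47] j6 20.74162178011207 0.15851903888060312
18.3 rail [27.27  0.4  66.44] yaw -154.6503129924645 F u,v,z [-0.24  0.21  1.35] j6 20.738240988932432 0.15738266724594327
```

Compression is about 2 mm with light residual forces. Now I'll release slowly.

{"fn": "play_rows", "kwargs": {
  "commands": [
    {"fingers": 0.68,"tx": 0,"ty": 0,"tz": 0,"ax": 0,"ay": 0,"az": 0},
    {"fingers": 0.66,"tx": 0,"ty": 0,"tz": 0,"ax": 0,"ay": 0,"az": 0},
    {"fingers": 0.64,"tx": 0,"ty": 0,"tz": 0,"ax": 0,"ay": 0,"az": 0},
    {"fingers": 0.62,"tx": 0,"ty": 0,"tz": 0,"ax": 0,"ay": 0,"az": 0},
    {"fingers": 0.6,"tx": 0,"ty": 0,"tz": 0,"ax": 0,"ay": 0,"az": 0}
  ]
}}

```text
time_s: 18.77
tcp_pos: [0.5467, -0.1162, 0.0662]
ee_rot: [[-0.001, -0.904, -0.428], [0.0, -0.428, 0.904], [-1.0, 0.001, 0.001]]
wrist_force: [-0.3, -0.1, 0.2]
gripper_width: 0.192
```

{"fn": "play_rows", "kwargs": {
  "commands": [
    {"fingers": 0.58,"tx": 0,"ty": 0,"tz": 0,"ax": 0,"ay": 0,"az": 0},
    {"fingers": 0.55,"tx": 0,"ty": 0,"tz": 0,"ax": 0,"ay": 0,"az": 0},
    {"fingers": 0.5,"tx": 0,"ty": 0,"tz": 0,"ax": 0,"ay": 0,"az": 0},
    {"fingers": 0.45,"tx": 0,"ty": 0,"tz": 0,"ax": 0,"ay": 0,"az": 0},
    {"fingers": 0.4,"tx": 0,"ty": 0,"tz": 0,"ax": 0,"ay": 0,"az": 0}
  ]
}}

```text
time_s: 19.18
tcp_pos: [0.5472, -0.1162, 0.0666]
ee_rot: [[-0.0, -0.904, -0.428], [0.0, -0.428, 0.904], [-1.0, 0.0, 0.0]]
wrist_force: [-0.4, -0.2, -1.6]
gripper_width: 0.277
```

{"fn": "play_rows", "kwargs": {
  "commands": [
    {"fingers": 0.2,"tx": 0,"ty": 0,"tz": 0,"ax": 0,"ay": 0,"az": 0},
    {"fingers": 0.2,"tx": 0,"ty": 0,"tz": 0,"ax": 0,"ay": 0,"az": 0},
    {"fingers": 0.2,"tx": 0,"ty": 0,"tz": 0,"ax": 0,"ay": 0,"az": 0},
    {"fingers": 0.2,"tx": 0,"ty": 0,"tz": 0,"ax": 0,"ay": 0,"az": 0}
  ]
}}

```text
time_s: 19.52
tcp_pos: [0.5472, -0.1162, 0.0666]
ee_rot: [[0.0, -0.904, -0.428], [0.0, -0.428, 0.904], [-1.0, -0.0, 0.0]]
wrist_force: [0.2, 0.2, 0.2]
gripper_width: 0.391
```

{"fn": "play_rows", "kwargs": {
  "commands": [
    {"fingers": 0.2,"tx": -0.02,"ty": 0,"tz": 0,"ax": 0,"ay": 0,"az": 0},
    {"fingers": 0.2,"tx": -0.05,"ty": 0,"tz": 0,"ax": 0,"ay": 0,"az": 0},
    {"fingers": 0.2,"tx": -0.1,"ty": 0,"tz": 0,"ax": 0,"ay": 0,"az": 0},
    {"fingers": 0.2,"tx": -0.15,"ty": 0,"tz": 0,"ax": 0,"ay": 0,"az": 0},
    {"fingers": 0.2,"tx": -0.15,"ty": 0,"tz": 0,"ax": 0,"ay": 0,"az": 0}
  ]
}}

```text
time_s: 19.93
tcp_pos: [0.5519, -0.1167, 0.1873]
ee_rot: [[0.016, -0.903, -0.43], [-0.002, -0.43, 0.903], [-1.0, -0.014, -0.008]]
wrist_force: [1.9, 0.5, 1.2]
gripper_width: 0.4
```

```bash
python3 st.py
python3 - <<'E'
from h import *
s=r.sense();c=viewer.capture("wrist")
u=np.array([-.904,-.4275]);v=np.array([-u[1],u[0]]);o=np.array([.5715,-.1043])
h=cv2.cvtColor(c["image"],cv2.COLOR_RGB2HSV);m=cv2.inRange(h,(0,140,50),(6,255,255))|cv2.inRange(h,(174,140,50),(180,255,255))
k,l,st,ce=cv2.connectedComponentsWithStats(m)
for i in range(1,k):
  if st[i,4]>100:
    P=np.argwhere(l==i)[:,::-1];Q=np.array([onz(c,p,.0765,s)[:2] for p in P],np.float32);e=Q.mean(0)-o
    print(st[i],cv2.minAreaRect(Q*1000),"rail",e@u*1000,e@v*1000)
d=viewer.capture("side");p=proj(d,[.55,-.115,.05])[0].astype(int)
a=cv2.resize(d["image"][p[1]-45:p[1]+45,p[0]-60:p[0]+60],(640,480),interpolation=cv2.INTER_CUBIC)
im=np.hstack([a,c["image"]])[:,:,::-1];cv2.imwrite("pics/f.png",cv2.resize(im,(800,300)))
E
```

```text
19.9333 rail [ 22.97   2.84 187.34] yaw -154.53018234503594 F u,v,z [-1.96  0.4   1.19] j6 20.742576428696314 0.40049889096395236
[320 219  18  52 862] ((547.9889526367188, -118.8294448852539), (12.69676399230957, 40.27946472167969), 25.416160583496094) rail 27.191258724868305 3.2396886649608545
```

View pics/f.png

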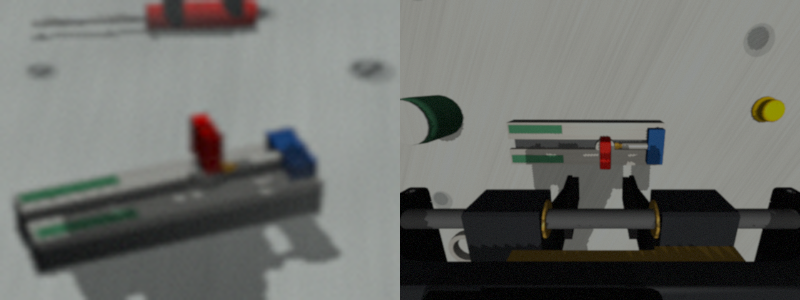

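The bolt stands upright with its head across, brass nose adjacent; no bystander looks disturbed. I'll settle the arm and fit the handle pose numerically.

{"fn": "play_rows", "kwargs": {
  "commands": [
    {"fingers": 0.2,"tx": 0,"ty": 0,"tz": 0,"ax": 0,"ay": 0,"az": 0},
    {"fingers": 0.2,"tx": 0,"ty": 0,"tz": 0,"ax": 0,"ay": 0,"az": 0},
    {"fingers": 0.2,"tx": 0,"ty": 0,"tz": 0,"ax": 0,"ay": 0,"az": 0},
    {"fingers": 0.2,"tx": 0,"ty": 0,"tz": 0,"ax": 0,"ay": 0,"az": 0},
    {"fingers": 0.2,"tx": 0,"ty": 0,"tz": 0,"ax": 0,"ay": 0,"az": 0}
  ]
}}

```text
time_s: 20.45
tcp_pos: [0.547, -0.1162, 0.1782]
ee_rot: [[-0.002, -0.904, -0.428], [-0.0, -0.428, 0.904], [-1.0, 0.002, 0.001]]
wrist_force: [-0.9, 0.4, -0.0]
gripper_width: 0.398
```

```bash
python3 st.py
python3 - <<'E'
from h import *
from scipy.optimize import minimize
from scipy.spatial.transform import Rotation as Ro
u=np.array([-.904,-.4275]);v=np.array([-u[1],u[0]]);o=np.array([.5715,-.1043]);RR=np.c_[np.r_[u,0],np.r_[v,0],[0,0,1]]
B=np.array([[a,b,c] for a in(-.018,.018) for b in(-.007,.007) for c in(.034,.066)])
s=r.sense();obs=[]
for n in("wrist","side","top"):
    c=viewer.capture(n);h=cv2.cvtColor(c["image"],cv2.COLOR_RGB2HSV);m=cv2.inRange(h,(0,120,40),(7,255,255))|cv2.inRange(h,(173,120,40),(180,255,255))
    q=proj(c,np.r_[o+u*.027,.066],s)[0].astype(int);w=45 if n=="wrist" else 18
    M=np.zeros_like(m);M[q[1]-w:q[1]+w,q[0]-w:q[0]+w]=m[q[1]-w:q[1]+w,q[0]-w:q[0]+w]
    obs.append((n,c,M));print(n,q,(M>0).sum())
def cost(p,sel):
    T=Ro.from_euler("zxy",[90+p[2],p[3],p[4]],degrees=True).as_matrix();X=(RR@(T@B.T+np.array([[p[0]/1e3],[p[1]/1e3],[.0105]]))).T+np.r_[o,0];e=0
    for n,c,M in obs:
        if n not in sel: continue
        k=cv2.convexHull(((proj(c,X,s)+.5)*16).round().astype(np.int32)-8)
        I=np.zeros_like(M);cv2.fillConvexPoly(I,k,255,shift=4)
        e+=1-((I>0)&(M>0)).sum()/max(1,((I>0)|(M>0)).sum())
    return e
for sel in(("wrist",),("wrist","side"),("wrist","side","top")):
    best=min((minimize(cost,[x,y,0,0,0],args=(sel,),method="Nelder-Mead",options=dict(initial_simplex=np.array([[x,y,0,0,0]]+[np.array([x,y,0,0,0])+d for d in np.diag([2,2,5,4,4])]))) for x in(26,28) for y in(0,2)),key=lambda a:a.fun)
    print(sel,np.round(best.x,2),best.fun)
E
```

```text
20.45 rail [ 27.27   0.26 178.18] yaw -154.65020196832285 F u,v,z [ 0.61 -0.72 -0.01] j6 20.740291100033346 0.3982346847439278
wrist [319 243] 961
side [324 225] 110
top [367 248] 35
('wrist',) [27.95  0.79  0.74  0.79 -0.29] 0.16434782608695653
('wrist', 'side') [28.61  1.64 -4.38  0.58 -1.53] 0.5442137773868543
('wrist', 'side', 'top') [27.34  0.09 -0.32  0.96  0.03] 1.3610849471278226
```

The wrist fit puts the bolt at rail x of about 28 mm, y of about 0.8 mm, head across within 1° and tilt about 1°. Contact was estimated at about 25.5 mm, so the nose should still be compressed. Handing in.

```bash
python3 -c "
from h import *
print(job.finish_job())"
```

```text
the job is handed in; nothing more can be done
None
```

I took the red-handled bolt out of its rack, lowered it into the slot at the green end, slid it to the stop, turned it a quarter turn and let go. I handed the job in at about 20.6 s of the 72 s; no verdict is reported.

- **Push and turn:** contact came by feel, and the bolt pressed the nose at about 5.5 N, roughly half way in. I then turned it 90°, with about 5–7 N on the nose throughout.
- **Release:** I eased the push to about 2 N by estimate, because the collar was sticking under a slight downward press. Then I opened the fingers slowly and raised the arm clear.
- **Last checks:** the final wrist-camera fit gives rail x about 28 mm, y about 0.8 mm, head across within about 1° and tilt about 1°. Nose contact begins near 25.5 mm, so the nose should still be bearing. I inferred that from position and did not measure the force after release.
- **Disagreement:** fits that also used the side and top views matched poorly, because the handle covers few pixels there. They gave x 27–29 mm and y 0–1.6 mm; the wrist-plus-side fit put the head about 4° off across. All of these are within the limits.
- **Bystanders:** nothing looked moved in the last pictures, but I did not re-measure their positions.

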